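# Tube stub from its slide-lid case onto the magnetic V-rest

### The job

Get the flared tube stub out of its slide-lid case, lay it in the magnetic V-rest between the cheeks, let go of it, and only then throw the rest's lever fully over to switch the magnet on. To open the case, lift the handle end of the lid over the metal end lip, draw the lid out of its grooves and lay it flat on the open bench, handle up. The stub can be taken only by its two ends in the case and only round its middle in the rest, so on the way set it down on the open bench, let go and take it again; leave the other fittings where they are.

Things in the scene. Friction and masses are not known exactly. Their poses are not given: they have to be found in the camera images.
- case: Light-wood case, fixed to the bench, 146 (x) x 86 (y) x 61 mm. Origin: centre of its underside, on the bench; z up; its front, where the lid comes out, faces its -x. Shut, the lid rests with its underside 46 mm above the bench on a ledge all round, between side guides 67 mm apart whose tops are level with the lid's top (52 mm).
- case_lip (a point): Middle of the front ledge, 46 mm up, at x = -70 mm in the case. Here a fixed metal end lip (x -74 to -66.5) rises 4 to 8 mm above the ledge, a different height each time, and blocks the lid. With its front edge above the lip, the lid slides to -x, riding on the lip.
- case_groove (a point): Front end of the two grooves, x = +6 mm in the case, at roof height 56.5 mm. Only the rear half (x +6 to +73) has grooves; the roofs cover 5 mm of each long edge of the lid and leave 10.5 mm height for it, so its front edge can rise at most 9.9 mm while the rear stays on the ledge. After 60 mm of travel the lid has left the grooves and lifts away.
- case_pocket (a point): Floor of the stub's slot, 12 mm up, mid case. The grey insert (x -27 to +27, top 36 mm up) has a slot 29 mm wide along x that hides the stub's sides; fingers fit only at the stub's ends. Free space round the insert: x -66 to +66, y -28 to +28, floor 6 mm up.
- lid: Plywood lid, 129 (x) x 64 (y) x 6 mm, 0.1 to 0.2 kg, loose, at first shut in the case with the same axes as the case (about 2 mm fore and aft play). Origin: centre of its underside; z up (toward the handle). It carries a wooden handle block at its front (-x) end.
- lid_handle (a point): Centre of the lid's handle block, at (-48, 0, 17) mm in the lid's frame. The block is 24 (x) x 20 (y) mm and stands 22 mm above the lid's top face (which is 6 mm above the lid's origin).
- stub: Flared tube stub, grey metal, 26 mm diameter, 63 mm long, about 0.07 kg, loose; solid to the touch at its ends. Its own z runs along the tube; origin at one end, on the axis. At first it lies in the case under the lid, its z along the case's x (up to 3 mm off the middle), its axis 25 mm above the bench. Lying on the bench its axis is 13 mm up; it can roll.
- stub_mid (a point): Middle of the tube stub, on its axis, 31.5 mm from either end.
- v_rest: V-rest, fixed: grey base plate 8 mm thick, x -98 to +56 mm, y -37 to +37; two steel V-plates at x = -24 and +24 mm (8 mm thick, top 37 mm up, 32 mm wide in y); two dark end cheeks, inner faces at x = -34.5 and +34.5 mm, 8 mm thick, 36 mm wide, up to 56 mm. Origin: centre of underside; z up. A tube lies along x, either way round. Between x -20 and +20 it is free down to 20 mm up.
- rest_axis (a point): Where the middle of the tube stub lies when it is seated in the V-rest: 38 mm above the rest's origin.
- magnet_lever (a joint): Angle of the V-rest's magnet lever, beyond the -x cheek at x = -78 mm, pivot on the rest's x direction 22 mm above the bench, between ears up to 30 mm high (y -13 to +13). 0 (off): it leans 0.45 rad from upright to the rest's -y; 0.9 (on, the stop): 0.45 rad to +y; upright between. It starts at 0 to 0.1, takes about 2 N at the tip, stays where it is left and has no spring.
- lever_tip (a point): Free end of the magnet lever, 52.5 mm from its pivot: a black grip 13 mm thick and 27 mm long on a steel shaft 8 mm thick. Off, it is about 69 mm up and 23 mm to the rest's -y of the pivot.
- nut: Bystander: steel hex nut, 47 x 41 x 20 mm, lying flat; origin at the centre of its underside.
- coupler: Bystander: small zinc-grey barbed hose coupler, 31 x 68 x 27 mm, lying, long axis along its y; origin at the centre of its underside.
- tee: Bystander: brass tee fitting, 24 x 101 x 55 mm, run along its y, branch up; origin at the centre of its underside.
- valve: Bystander: brass valve fitting, 44 x 118 x 46 mm, lying along its y; origin at the centre of its underside.
- adapter: Bystander: zinc-grey hex adapter, 51 x 44 mm, standing 94 mm tall; origin at the centre of its underside.
- fitting: Bystander: zinc-grey coupler, 41 x 93 x 37 mm, lying along its y; origin at the centre of its underside.
- spacer: Bystander: flat grey spacer ring, 54 mm across, 12 mm thick; origin at the centre of its underside.
Not all that is in view belongs to the job. Several things have the shape of the v_rest; the one meant has the colours described above.

How it is judged (in metres and radians):
On the way, in this order (a step that is already met when the one before it is completed fails the run):
1. the lid is out of the case, lying flat on the bench handle up, and let go (height (world z) of lid below 0.006 m and angle between lid's own z axis and vertical below 0.08 rad and horizontal distance between lid and case above 0.07 m and contact force between the fingers and lid below 0.1 N and linear speed of lid below 0.03 m/s), for 0.2 s.
2. the stub is out of the case, set down on the open bench and let go (contact force between the fingers and stub below 0.1 N and linear speed of stub below 0.03 m/s and height (world z) of stub_mid below 0.036 m and horizontal distance between stub_mid and case above 0.09 m and horizontal distance between stub_mid and v_rest above 0.07 m), for 0.2 s.
3. the stub lies in the V-rest and is let go, the lever still off (contact force between the fingers and stub below 0.1 N and linear speed of stub below 0.03 m/s and x of stub_mid in the frame of v_rest between -0.0045 and 0.0045 m and y of stub_mid in the frame of v_rest between -0.005 and 0.005 m and z of stub_mid in the frame of v_rest between 0.033 and 0.043 m and angle between the z axis of stub and the x axis of v_rest, either way round below 0.1 rad and value of joint magnet_lever below 0.3 rad), for 0.2 s.
At the end, for the whole second after the job is handed in: The stub lies in the V-rest (middle within 4.5 mm along, 5 mm across and in height of its place, axis within 0.1 rad, either way round); lever over 0.78 rad; the lid flat on the bench (within 6 mm, 0.08 rad), handle up, over 70 mm from the case (middles); all let go and at rest (all of step 1 and contact force between the fingers and stub below 0.1 N and linear speed of stub below 0.03 m/s and x of stub_mid in the frame of v_rest between -0.0045 and 0.0045 m and y of stub_mid in the frame of v_rest between -0.005 and 0.005 m and z of stub_mid in the frame of v_rest between 0.033 and 0.043 m and angle between the z axis of stub and the x axis of v_rest, either way round below 0.1 rad and value of joint magnet_lever above 0.78 rad); the robot touches nothing.
It fails at once if a bystander is moved by more than 25 mm (distance of any of nut, coupler, tee, valve, adapter, fitting, spacer from where it was at the start of the episode above 0.025 m).
It also fails if it takes over 72 s, if anything falls off the work surface, if the arm or the gripper's body presses on something with over 40 N, if the wrist force passes 120 N, or if a joint passes its speed limit or range.

### The arm

A 7-joint arm with a two-finger parallel gripper is mounted at the origin on a cart in front of the work surface, level with it; the furniture and walls round the work are solid. World frame = base frame: x ahead of the robot, y to its left, z up, the work surface at z = 0. Lengths are in mm, angles in rad, forces in N, time in s.
With the tool pointing down it reaches from about 400 to 900 mm from the base axis. Payload 5.5 kg.
Tool frame: the origin (TCP) lies at the centre of the arm's flange, where the gripper is bolted on; the fingertips stand tcp_to_tips ahead of it and the grasp point (between the pads) lies 159 mm ahead of it (tcp_to_tips is the distance from the TCP to the fingertips, in mm); z points along the fingers, y is the direction in which the jaws open and shut (so a half turn about z gives the same grasp; the last joint's range is limited). The gripper opens to 92 mm and grips with 3 to 60 N. Pads are 19 mm wide; open, the fingers measure 130 mm over their backs; the gripper's body (75 mm by 190 mm) begins 47 mm behind the grasp point.
Start: joints at [-1.003, 0.501, -0.427, 1.55, 0.221, 1.138, -0.21], TCP at [195.034, 620.047, 404.729] pointing down, gripper open.
Joint ranges: [-2.88, 2.88], [-0.31, 2.03], [-1.54, 1.56], [0.2, 2.42], [-1.41, 4.55], [0.19, 2.02], [-2.57, 2.57]. Speed limits (rad/s): [2.57, 2.57, 3.14, 3.14, 3.14, 3.14, 3.14].

### API

Orientations are given as a rotation vector (axis times angle).
In Python, from rig import * gives the robot as it stands. The module is installed in compiled form; this text tells all that it offers.
- The arm moves only by the tool move_arm, never from a script. Its argument "targets" is a list of rows, each an object with "translation": the shift along the tool's x, y, z in mm, a list of three; "yaw": the turn about the tool's z in rad. In form: [{"translation": [x, y, z], "yaw": yaw}, ...]. A call has 1 to 8 rows; each row shifts and turns the commanded pose from where the row before left it, along the tool's axes as they then stand; what a row does not reach is not made up. A row lasts 1/10 s, in which the tool goes at most 50 mm and 8.59 degrees, less where a joint would pass 70% of its speed; a pose out of reach is approached as far as the arm can. A call is refused whole if a number of a shift passes 50 or a number of a turn 0.15, either way. A call with a gripper value outside its range is refused whole. "hand" is the gripper's target within -1 to 1 (shut at 1, half-way at 0, fully open at -1), set as the call begins (left out, the last holds). The fingers move at their own pace and stop on an object; the grip force is fixed at half the most. Time passes only in rows, so rows that do not move let the fingers close. It gives the time, the measured TCP pose, the force and the opening at its end, in the units of the state.
- get_obs(): the state, without advancing time (a new reading comes with each control period).
- snapshot(name): name is "side" or "top"; returns the picture (480x640x3 uint8, blue, green, red); there is no depth.
- camera_model(name): a dict with "mtx" (3x3 intrinsics, pixels), "T" (4x4, takes a point from camera to world coordinates). Camera axes: x right, y down, z forward; pixel columns grow to the right and rows downward; lengths in mm; the calibration is good to about 2 mm. A picture is of the moment at which its call begins. camera_model takes no time and is no camera call.
- close_job(): hands the job in, once; it reports no verdict.
The state is a dict: "t": time; "joints": joint angles; "joint_velocities": joint speeds; "tau": joint torques, N m; "tcp_pos": TCP position; "tool_rot": TCP orientation; "wrist_force": force on the tool from outside, world axes, zero at the start; "moment": the same for the moment, N m; "gripper_width": finger opening in mm.
Only numpy, scipy, OpenCV 4.12 (cv2) and the standard library are available. Lean on these libraries where they do the work, as an engineer would, in place of code of your own. Each camera call takes 0.05 s, during which the arm holds its last target. There are 200 camera calls.

## Working session

There is one attempt and no reset: what is moved stays moved. The work goes in short steps, Python scripts to look and compute and a tool call to move; the robot and the scene stay as the last step left them, time stands still between calls to the robot, and variables do not carry over. Pictures are saved under pics/ and viewed, about 8 in all and at most 12, crops included, and the job is handed in when it is done.

Besides the shell and the picture viewer there is one more tool, called after "Request:" as a command line: name --argument value ..., lists and objects as JSON in quotes. move_arm: Moves the arm, as the interface text tells. Its arguments: {"type":"object","properties":{"targets":{"type":"array","items":{"type":"object","properties":{"translation":{"type":"array","items":{"type":"number"}},"yaw":{"type":"number"}}}},"hand":{"type":"number"}},"required":["targets"]}

```bash
mkdir -p pics
python3 - <<'E'
from rig import *
import cv2,numpy as np
np.set_printoptions(precision=2,suppress=True)
for n in ("top","side"):
    im=snapshot(n); cv2.imwrite(f"pics/{n}0.png",im)
    m=camera_model(n); print(n,np.array(m["mtx"]),np.array(m["T"]))
o=get_obs(); print(o)
E
```

```text
top [[550.5    0.   321.43]
 [  0.   550.5  234.46]
 [  0.     0.     1.  ]] [[   0.45   -0.81    0.38  -45.77]
 [  -0.9    -0.4     0.2  -203.25]
 [  -0.01   -0.43   -0.9  1533.28]
 [   0.      0.      0.      1.  ]]
side [[586.99   0.   324.52]
 [  0.   586.99 237.35]
 [  0.     0.     1.  ]] [[  -0.99   -0.08    0.12  348.06]
 [  -0.14    0.41   -0.9  1772.65]
 [   0.02   -0.91   -0.42  849.81]
 [   0.      0.      0.      1.  ]]
{'t': 0.1, 'joints': array([-1.  ,  0.5 , -0.43,  1.55,  0.22,  1.14, -0.21]), 'joint_velocities': array([-0., -0.,  0., -0., -0., -0., -0.]), 'tau': array([ -0.01, -56.79,  -5.84, -27.99,  -0.07,   0.02,   0.  ]), 'tcp_pos': array([195.03, 619.72, 403.76]), 'tool_rot': array([-0.48, -3.1 ,  0.  ]), 'wrist_force': array([0.05, 0.36, 0.47]), 'moment': array([-0.01,  0.07, -0.02]), 'gripper_width': 91.71614388777544}
```

View pics/top0.png

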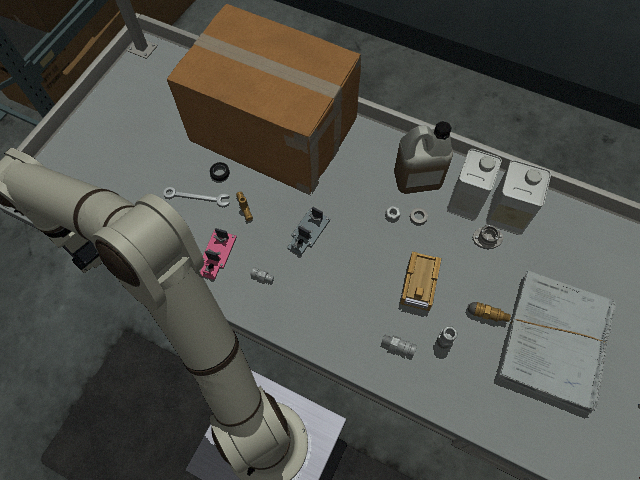

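View pics/side0.png

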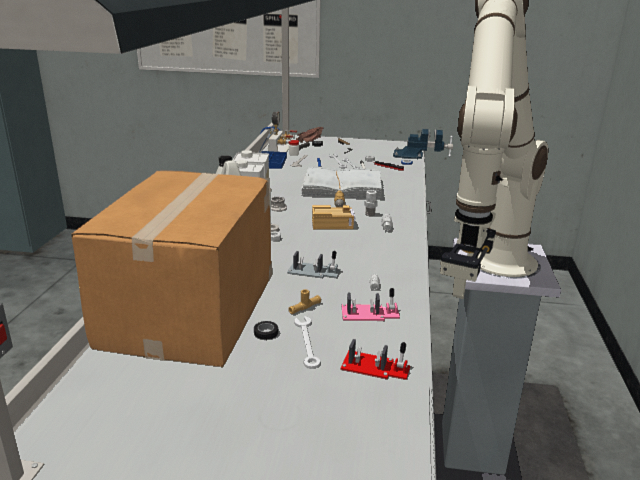

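The top view shows the case near (421,281) with its handle at the lower end, and the grey rest near (309,230) with its lever at about (300,238). In the side view the case is at (333,217) and the grey rest at (315,264), lever at the right near (334,258). Next I'll enlarge both.

```bash
cat > h.py <<'E'
import cv2,numpy as np
from rig import *
np.set_printoptions(precision=1,suppress=True)
def ray(n,uv):
    m=camera_model(n);K=np.array(m["mtx"]);T=np.array(m["T"])
    d=T[:3,:3]@np.linalg.solve(K,[uv[0],uv[1],1.]); return T[:3,3],d
def onz(n,uv,z):
    o,d=ray(n,uv); return o+d*(z-o[2])/d[2]
def tri(a,b):  # a: top px, b: side px
    o1,d1=ray("top",a);o2,d2=ray("side",b)
    s=np.linalg.lstsq(np.c_[d1,-d2],o2-o1,rcond=None)[0]
    p,q=o1+s[0]*d1,o2+s[1]*d2
    return (p+q)/2,np.linalg.norm(p-q)
def proj(n,p):
    m=camera_model(n);K=np.array(m["mtx"]);T=np.array(m["T"])
    c=K@(T[:3,:3].T@(np.array(p,float)-T[:3,3])); return c[:2]/c[2]
def crop(im,x,y,w,h,s):
    c=cv2.resize(im[y:y+h,x:x+w],None,fx=s,fy=s,interpolation=cv2.INTER_CUBIC)
    for k in range(0,w,10): cv2.line(c,(k*s,0),(k*s,5),(0,0,255),1)
    for k in range(0,h,10): cv2.line(c,(0,k*s),(5,k*s),(0,0,255),1)
    return c
E
python3 - <<'E'
from h import *
t=cv2.imread("pics/top0.png");s=cv2.imread("pics/side0.png")
a=np.hstack([crop(t,390,240,65,75,6),crop(t,275,195,65,75,6)])
a=np.vstack([np.hstack([crop(t,390,245,66,75,6),crop(t,275,195,66,75,6)])[:,:792]])
cv2.imwrite("pics/c1.png",a)
b=np.hstack([crop(s,303,195,66,45,6),crop(s,280,240,66,45,6)])
cv2.imwrite("pics/c2.png",np.vstack([a[:300*2//2+150],]))
cv2.imwrite("pics/c.png",cv2.resize(np.vstack([a,b]),None,fx=.83,fy=.83,interpolation=cv2.INTER_AREA))
print(np.vstack([a,b]).shape)
E
```

```text
(720, 792, 3)
```

View pics/c.png

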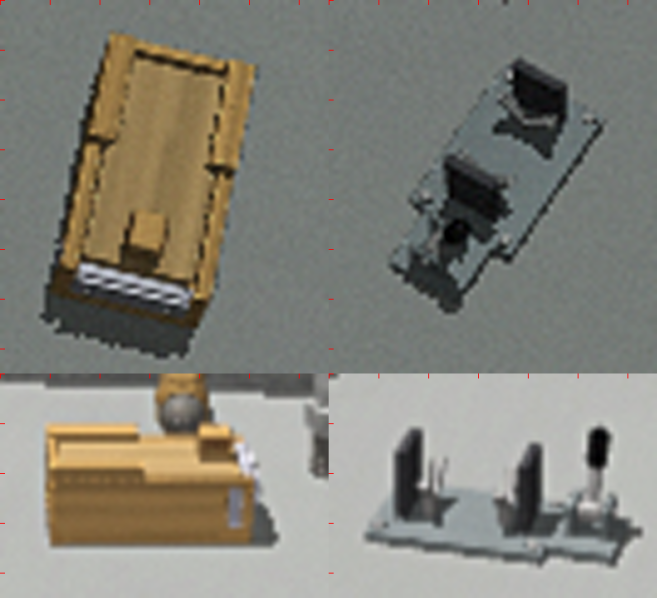

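Crop (4.98x). In the top view the case roofs' rear corners are at crop (113,33) and (257,66), the lip at (80–190, 265–305). In the rest, the cheeks are at (540,90) and (478,185) and the lever tip at (455,235). In the side view the lever tip is at (598,430) and leans only slightly in view. I'll cast these onto their planes and fit poses.

```bash
cat >> h.py <<'E'
def fit(L,W): # 2D rigid fit local->world
    L=np.array(L,float)[:,:2];W=np.array(W)[:,:2];a=L-L.mean(0);b=W-W.mean(0)
    th=np.arctan2((a[:,0]*b[:,1]-a[:,1]*b[:,0]).sum(),(a*b).sum())
    R=np.array([[np.cos(th),-np.sin(th)],[np.sin(th),np.cos(th)]]);t=W.mean(0)-R@L.mean(0)
    return t,th,W-(L@R.T+t)
E
python3 - <<'E'
from h import *
k=4.98
ct=lambda x,y:(390+x/k-.5,245+y/k-.5); rt=lambda x,y:(275+(x-329)/k-.5,195+y/k-.5)
cs=lambda x,y:(303+x/k-.5,195+(y-373.5)/k-.5); rs=lambda x,y:(280+(x-329)/k-.5,240+(y-373.5)/k-.5)
T=[((73,43,61),ct(113,33)),((73,-43,61),ct(257,66)),((6,43,61),ct(86,133)),((6,-43,61),ct(240,172)),((-73,43,52),ct(62,268)),((-73,-43,52),ct(206,300))]
S=[((73,43,0),cs(50,543)),((-73,43,0),cs(250,544)),((73,43,61),cs(48,467)),((6,43,61),cs(143,470)),((-73,43,52),cs(250,488))]
for nm,P in(("top",T),("side",S)):
    t,th,r=fit([p for p,_ in P],[onz(nm,q,p[2]) for p,q in P]); print(nm,t,round(th,3));print(r)
P=[onz("top",q,p[2]) for p,q in T]+[onz("side",q,p[2]) for p,q in S]
t,th,r=fit([p for p,_ in T+S],P); print("both",t,round(th,3))
print("handle top tri",tri(ct(149,220),cs(215,430)))
# rest
print("plate corner top",onz("top",rt(605,122),8),onz("top",rt(390,268),8),onz("top",rt(458,311),8))
print("lever tip",tri(rt(455,233),rs(598,432)))
T=[((56,-37,8),rt(605,122)),((-98,None,8),0)]
print("cheek+ top ends",onz("top",rt(514,61),56),onz("top",rt(567,92),56))
print("cheek- top ends",onz("top",rt(446,156),56),onz("top",rt(508,188),56))
print("side cheeks top",onz("side",rs(409,430),56),onz("side",rs(530,446),56))
print("side plate corners",onz("side",rs(366,535),8),onz("side",rs(543,556),8),onz("side",rs(640,528),8))
E
```

```text
top [ 585.1 -188.7] 0.196
[[-0.4 -1. ]
 [ 0.2  0.2]
 [ 0.1  1.9]
 [-0.1 -1.8]
 [-0.7 -1.8]
 [ 0.9  2.5]]
side [ 583.6 -185.9] 0.131
[[ -1.4  -3.1]
 [  0.9 -10.3]
 [  0.1   1.5]
 [ -0.7   2.5]
 [  1.1   9.4]]
both [ 585.1 -187.3] 0.169
handle top tri (array([ 540.9, -195.8,   74.6]), np.float64(5.436330423478288))
plate corner top [661.6 140.6   8. ] [513.9 214.4   8. ] [506.8 164.    8. ]
lever tip (array([531.7, 174.4,  67.5]), np.float64(5.20509417946416))
cheek+ top ends [652.6 198.4  56. ] [647.7 159.6  56. ]
cheek- top ends [576.5 205.7  56. ] [573.9 162.4  56. ]
side cheeks top [652.9 168.1  56. ] [575.7 176.2  56. ]
side plate corners [669.5 220.3   8. ] [559.1 227.    8. ] [505.5 180.1   8. ]
```

```bash
cat >> h.py <<'E'
def edge(im,a,b,n=25,w=4.,ch=None):
    """sub-pixel edge line near segment a-b: strongest gradient along normals, robust line fit"""
    a,b=np.array(a,float),np.array(b,float);t=(b-a)/np.linalg.norm(b-a);nr=np.array([-t[1],t[0]])
    g=im.astype(np.float32) if ch is None else ch
    s=np.arange(-w,w+.01,.1);P=[]
    for f in np.linspace(.12,.88,n):
        q=(a+(b-a)*f)+s[:,None]*nr
        v=cv2.remap(g,q[:,0].astype(np.float32)[None],q[:,1].astype(np.float32)[None],cv2.INTER_CUBIC)[0].reshape(len(s),-1)
        v=cv2.GaussianBlur(v,(1,9),0).reshape(len(s),-1);d=np.abs(np.gradient(v,axis=0)).sum(1);P.append(a+(b-a)*f+s[d.argmax()]*nr)
    l=cv2.fitLine(np.array(P,np.float32),cv2.DIST_HUBER,0,.01,.01).ravel()
    r=np.abs((np.array(P)-l[2:])@[-l[1],l[0]]);P=np.array(P)[r<.8]
    l=cv2.fitLine(P.astype(np.float32),cv2.DIST_L2,0,.01,.01).ravel()
    pr=lambda p:l[2:]+l[:2]*((p-l[2:])@l[:2])
    return pr(a),pr(b),len(P)
E
python3 - <<'E'
from h import *
k=4.98
t=cv2.imread("pics/top0.png");s=cv2.imread("pics/side0.png")
ct=lambda x,y:(390+x/k-.5,245+y/k-.5); rt=lambda x,y:(275+(x-329)/k-.5,195+y/k-.5)
cs=lambda x,y:(303+x/k-.5,195+(y-373.5)/k-.5); rs=lambda x,y:(280+(x-329)/k-.5,240+(y-373.5)/k-.5)
def L(nm,im,a,b,z,lab):
    p,q,n=edge(im,a,b);A,B=onz(nm,p,z),onz(nm,q,z);d=B-A
    print(lab,A[:2],B[:2],"ang",round(np.arctan2(d[1],d[0]),3),n)
L("top",t,ct(86,133),ct(113,33),61,"case y=+43 z61")
L("top",t,ct(240,172),ct(257,66),61,"case y=-43 z61")
L("top",t,ct(113,33),ct(257,66),61,"case x=73 z61")
L("top",t,ct(62,268),ct(83,140),52,"case y=+43 z52")
L("top",t,ct(206,300),ct(232,172),52,"case y=-43 z52")
L("top",t,ct(80,263),ct(190,290),54,"lip back")
L("side",s,cs(250,543),cs(50,543),0,"case y=43 z0")
L("side",s,cs(143,470),cs(48,467),61,"case y=43 z61")
L("side",s,cs(250,488),cs(145,486),52,"case y=43 z52")
L("top",t,rt(508,262),rt(605,122),8,"rest y=-37")
L("top",t,rt(418,195),rt(500,80),8,"rest y=+37")
L("top",t,rt(390,268),rt(458,310),8,"rest x=-98")
L("top",t,rt(514,61),rt(567,92),56,"cheek x=42.5")
L("top",t,rt(446,156),rt(508,188),56,"cheek x=-34.5")
L("side",s,rs(543,556),rs(366,535),8,"rest y=37 or bottom")
print("cardboard base",onz("top",(303,190),0),onz("top",(192,138),0),onz("top",(357,100),0), "box top front corner",tri((315,130),(222,237)))
for n,p,z in (("coupler",(262,276),13),("nut",(392,213),20),("spacer",(418,217),12),("fitting",(399,346),18),("tee",(245,207),20),("adapter",(447,337),47),("valve",(490,312),23)): print(n,onz("top",p,z)[:2])
R=cv2.Rodrigues(np.array(get_obs()["tool_rot"]))[0];print(R)
print(t[270,415-60],t[225,318],t[235,305])
E
```

```text
case y=+43 z61 [ 582.2 -139.6] [ 647.7 -131.6] ang 0.121 19
case y=-43 z61 [ 598.7 -229.6] [ 665.2 -216.3] ang 0.198 24
case x=73 z61 [ 641.2 -134.5] [ 657.7 -217.6] ang -1.375 14
case y=+43 z52 [ 503.7 -156.2] [ 582.2 -147.8] ang 0.106 13
case y=-43 z52 [ 521.2 -237.1] [ 599.3 -220.8] ang 0.206 21
lip back [ 502.6 -172.7] [ 520.2 -233. ] ang -1.286 6
case y=43 z0 [ 505.9 -157.8] [ 647.8 -129.8] ang 0.195 25
case y=43 z61 [ 583.8 -144. ] [ 650.2 -130.8] ang 0.197 25
case y=43 z52 [ 508.  -156.5] [ 581.5 -139.7] ang 0.225 19
rest y=-37 [548.9 149.7] [661.3 139.1] ang -0.094 18
rest y=+37 [565.  216.5] [659.8 221.4] ang 0.051 15
rest x=-98 [514.3 214.4] [501.7 165.2] ang -1.821 22
cheek x=42.5 [656.1 198.4] [652.1 159.6] ang -1.673 24
cheek x=-34.5 [579.9 205.7] [575.4 162.4] ang -1.675 18
rest y=37 or bottom [558.1 238.7] [668.2 230. ] ang -0.079 24
cardboard base [721.5 266.3   0. ] [737.2 697.5   0. ] [1127.5  263.1    0. ] box top front corner (array([850.8, 286.5, 141.9]), np.float64(10.150538274330316))
coupler [400.4 236.7]
nut [759.5 -25.9]
spacer [ 786.3 -102.9]
fitting [ 384.9 -208.4]
tee [577.1 395.3]
adapter [ 457.8 -316.4]
valve [ 587.7 -401.6]
[[-1.   0.3 -0. ]
 [ 0.3  1.  -0. ]
 [ 0.  -0.  -1. ]]
[116 119 109] [40 41 38] [24 23 26]
```

Case: middle (585.8, −187.7), yaw 0.196; the handle should be at (539, −197), and triangulation gives (541, −196). Rest: middle (611.7, 181.4), yaw −0.10, and the cheek spacing measures 76.7 against 77 expected. Next comes a helper that works out moves.

```bash
cat > plan.py <<'E'
from h import *
import sys
def state():
    o=get_obs();R=cv2.Rodrigues(np.array(o["tool_rot"]))[0];g=o["tcp_pos"]+159*R[:,2]
    return o,R,g
def rel(wp,jaw=None,R=None,g=None):
    """successive world grasp-point targets -> tool shifts (after the yaw to `jaw` is done first)"""
    o,R0,g0=state();R=R0 if R is None else R
    if jaw is not None:
        c=np.arctan2(R[1,1],R[0,1]);d=(jaw-c+np.pi/2)%np.pi-np.pi/2
        print("yaw",round(-d,3),"joint7",round(o["joints"][6],2)); R=R@cv2.Rodrigues(np.array([0,0,-d]))[0]
    p=g0
    for w in wp:
        d=R.T@(np.array(w,float)-p);print(w,"shift",d,"len",round(np.linalg.norm(d),1));p=np.array(w,float)
def show():
    o,R,g=state();print("t",o["t"],"g",g,"jaw",round(np.arctan2(R[1,1],R[0,1]),3),"tilt",R[:2,2].round(3),"F",o["wrist_force"],"w",round(o["gripper_width"],1))
E
python3 - <<'E'
from plan import *
show();rel([(400,330,245),(540,-50,245),(538.7,-197.1,120),(538.7,-197.1,68)],jaw=1.767)
E
```

```text
t 0.1 g [194.9 619.5 244.8] jaw 1.266 tilt [-0. -0.] F [0.  0.4 0.5] w 91.7
yaw -0.501 joint7 -0.21
(400, 330, 245) shift [-144.7 -323.9    0.1] len 354.7
(540, -50, 245) shift [ -63.2 -400.     0.6] len 405.0
(538.7, -197.1, 120) shift [  29.8 -143.8  125.3] len 193.0
(538.7, -197.1, 68) shift [-0.   0.1 52. ] len 52.0
```

Request:
move_arm --targets '[{"translation": [0,0,0],"yaw": -0.125},{"translation": [0,0,0],"yaw": -0.125},{"translation": [0,0,0],"yaw": -0.125},{"translation": [0,0,0],"yaw": -0.126},{"translation": [-20,-45,0],"yaw": 0},{"translation": [-20,-45,0],"yaw": 0},{"translation": [-20,-45,0],"yaw": 0},{"translation": [-20,-45,0],"yaw": 0}]' --hand -1

```text
t: 0.9
tcp_pos: [309.4, 457.2, 404.2]
tool_rot: [0.308, -3.126, 0.001]
wrist_force: [0.7, -0.0, 1.1]
gripper_width: 91.8
```

Request:
move_arm --targets '[{"translation": [-20,-45,0],"yaw": 0},{"translation": [-20,-45,0],"yaw": 0},{"translation": [-20,-45,0],"yaw": 0},{"translation": [-10,-47,0],"yaw": 0},{"translation": [-10,-47,0],"yaw": 0},{"translation": [-10,-47,0],"yaw": 0},{"translation": [-10,-47,0],"yaw": 0},{"translation": [-10,-47,0],"yaw": 0}]'

```text
t: 1.7
tcp_pos: [488.9, 115.7, 404.6]
tool_rot: [0.308, -3.126, 0.0]
wrist_force: [0.6, 0.6, 0.2]
gripper_width: 92.0
```

Request:
move_arm --targets '[{"translation": [-8,-47,0],"yaw": 0},{"translation": [-8,-47,0],"yaw": 0},{"translation": [0,-48,0],"yaw": 0},{"translation": [8,-48,30],"yaw": 0},{"translation": [6,-40,30],"yaw": 0},{"translation": [0,0,0],"yaw": 0}]'

```text
t: 2.3
tcp_pos: [532.6, -108.2, 344.3]
tool_rot: [0.292, -3.12, 0.002]
wrist_force: [-0.5, -0.8, 0.4]
gripper_width: 91.8
```

Run:
```python
from plan import *
show();rel([(538.7,-197.1,100),(538.7,-197.1,67)],jaw=1.767)
```

```text
t 2.3 g [ 531.4 -108.6  185.3] jaw 1.757 tilt [-0. -0.] F [-0.5 -0.8  0.4] w 91.8
yaw -0.01 joint7 1.84
(538.7, -197.1, 100) shift [  9.3 -88.2  85.4] len 123.2
(538.7, -197.1, 67) shift [-0.3  0.  33. ] len 33.0
```

Request:
move_arm --targets '[{"translation": [3,-30,15],"yaw": -0.01},{"translation": [3,-30,25],"yaw": 0},{"translation": [3,-28,25],"yaw": 0},{"translation": [0,0,20],"yaw": 0},{"translation": [0,0,0],"yaw": 0},{"translation": [0,0,0],"yaw": 0}]'

```text
t: 2.9
tcp_pos: [544.2, -188.1, 263.6]
tool_rot: [0.325, -3.124, -0.002]
wrist_force: [-0.3, -0.0, -0.2]
gripper_width: 91.8
```

Run:
```python
from plan import *
show();rel([(538.7,-197.1,67)],jaw=1.767)
a=[snapshot(n) for n in("top","side")]
for n,i in zip(("top","side"),a): cv2.imwrite(f"pics/{n}1.png",i)
g=state()[2]; p,q=proj("top",g).astype(int),proj("side",g).astype(int);print(p,q)
cv2.imwrite("pics/v1.png",np.hstack([crop(a[0],p[0]-50,p[1]-55,100,110,4),crop(a[1],q[0]-50,q[1]-55,100,110,4)]))
```

```text
t 2.9 g [ 544.  -187.9  104.6] jaw 1.778 tilt [-0.  0.] F [-0.3 -0.  -0.2] w 91.8
yaw 0.011 joint7 1.98
(538.7, -197.1, 67) shift [ 6.9 -8.  37.6] len 39.0
[418 283] [343 198]
```

View pics/v1.png

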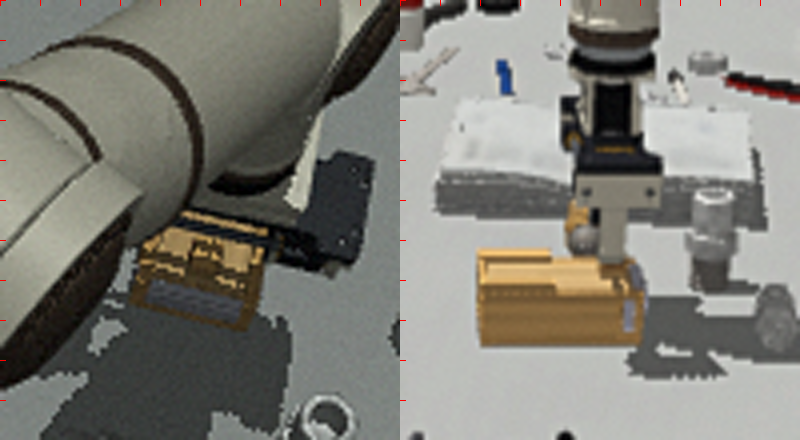

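Side view: the open fingers straddle the handle. The near fingertip's lower edge is at crop (612,262), which is about side pixel (346,208.5). I'll get the tip length from that.

Run:
```python
from plan import *
show();o,R,g=state()
for z in (70,75,80,85,90,95,100):
    print(z,[proj("side",np.r_[(g+R[:,1]*w*np.sign(R[1,1]))[:2],z]) for w in(48,65)])
rel([(538.7,-197.1,67)],jaw=1.767)
```

```text
t 3.0 g [ 545.2 -188.1  105.9] jaw 1.779 tilt [0. 0.] F [-0.5  0.1  1.3] w 92.0
70 [array([344.8, 212.4]), array([345.2, 214.3])]
75 [array([344.8, 211.1]), array([345.3, 212.9])]
80 [array([344.9, 209.8]), array([345.4, 211.6])]
85 [array([344.9, 208.5]), array([345.4, 210.3])]
90 [array([345. , 207.1]), array([345.5, 208.9])]
95 [array([345. , 205.8]), array([345.5, 207.6])]
100 [array([345.1, 204.5]), array([345.6, 206.3])]
yaw 0.012 joint7 1.98
(538.7, -197.1, 67) shift [ 8.2 -7.6 38.9] len 40.5
```

Request:
move_arm --targets '[{"translation": [4,-4,10],"yaw": 0.012},{"translation": [4,-4,10],"yaw": 0},{"translation": [0,0,14],"yaw": 0},{"translation": [0,0,0],"yaw": 0}]'

```text
t: 3.4
tcp_pos: [536.4, -198.5, 227.2]
tool_rot: [0.303, -3.123, -0.003]
wrist_force: [-1.1, 0.1, -0.2]
gripper_width: 91.8
```

Run:
```python
from plan import *
show();rel([(538.7,-197.1,71)],jaw=1.767)
```

```text
t 3.4 g [ 535.8 -198.3   68.2] jaw 1.764 tilt [-0.  0.] F [-1.1  0.1 -0.2] w 91.8
yaw -0.003 joint7 1.98
(538.7, -197.1, 71) shift [-3.1  0.6 -2.8] len 4.2
```

Request:
move_arm --targets '[{"translation": [-2,0,-1.5],"yaw": 0},{"translation": [0,0,0],"yaw": 0},{"translation": [0,0,0],"yaw": 0},{"translation": [0,0,0],"yaw": 0},{"translation": [0,0,0],"yaw": 0},{"translation": [0,0,0],"yaw": 0},{"translation": [0,0,0],"yaw": 0},{"translation": [0,0,0],"yaw": 0}]' --hand 1

```text
t: 4.2
tcp_pos: [539.8, -198.2, 231.2]
tool_rot: [0.305, -3.127, -0.0]
wrist_force: [-0.7, 1.0, 0.5]
gripper_width: 32.5
```

Request:
move_arm --targets '[{"translation": [0,0,0],"yaw": 0},{"translation": [0,0,0],"yaw": 0},{"translation": [0,0,0],"yaw": 0}]'

```text
t: 4.5
tcp_pos: [539.8, -198.2, 231.2]
tool_rot: [0.305, -3.127, -0.0]
wrist_force: [-0.1, 0.1, 0.2]
gripper_width: 19.6
```

Run:
```python
from plan import *
show()
```

```text
t 4.5 g [ 539.8 -198.2   72.2] jaw 1.765 tilt [-0. -0.] F [-0.1  0.1  0.2] w 19.6
```

Request:
move_arm --targets '[{"translation": [0,0,-2],"yaw": 0},{"translation": [0,0,-2],"yaw": 0},{"translation": [0,0,-2],"yaw": 0},{"translation": [0,0,-1],"yaw": 0},{"translation": [0,0,0],"yaw": 0}]'

```text
t: 5.0
tcp_pos: [539.9, -198.0, 238.0]
tool_rot: [-0.305, 3.127, 0.0]
wrist_force: [2.3, 0.8, -5.6]
gripper_width: 19.7
```

Request:
move_arm --targets '[{"translation": [0,0,-1],"yaw": 0},{"translation": [0,0,0],"yaw": 0}]'

```text
t: 5.2
tcp_pos: [539.9, -198.0, 239.1]
tool_rot: [-0.305, 3.127, 0.0]
wrist_force: [2.5, 0.3, -7.2]
gripper_width: 20.0
```

Run:
```python
from plan import *
show()
```

```text
t 5.2 g [ 540.  -197.9   80.1] jaw 1.765 tilt [0. 0.] F [ 2.5  0.3 -7.2] w 20.0
```

Request:
move_arm --targets '[{"translation": [4,0,0],"yaw": 0},{"translation": [4,0,0],"yaw": 0},{"translation": [0,0,0],"yaw": 0}]'

```text
t: 5.5
tcp_pos: [530.9, -200.3, 239.3]
tool_rot: [0.303, -3.125, 0.0]
wrist_force: [-0.1, 0.6, -2.2]
gripper_width: 19.6
```

Run:
```python
from plan import *
show()
```

```text
t 5.5 g [ 530.7 -200.4   80.3] jaw 1.764 tilt [-0. -0.] F [-0.1  0.6 -2.2] w 19.6
```

Request:
move_arm --targets '[{"translation": [6,0,0],"yaw": 0},{"translation": [8,0,0],"yaw": 0},{"translation": [8,0,0],"yaw": 0},{"translation": [8,0,0],"yaw": 0},{"translation": [8,0,0],"yaw": 0},{"translation": [0,0,0],"yaw": 0}]'

```text
t: 6.1
tcp_pos: [493.2, -207.7, 239.1]
tool_rot: [0.302, -3.126, -0.0]
wrist_force: [-0.1, -0.0, -1.7]
gripper_width: 19.8
```

Request:
move_arm --targets '[{"translation": [8,0,0],"yaw": 0},{"translation": [8,0,0],"yaw": 0},{"translation": [6,0,0],"yaw": 0},{"translation": [4,0,0],"yaw": 0},{"translation": [0,0,0],"yaw": 0}]'

```text
t: 6.6
tcp_pos: [468.5, -212.4, 239.1]
tool_rot: [0.303, -3.126, -0.0]
wrist_force: [-0.8, -0.8, -0.8]
gripper_width: 19.5
```

Run:
```python
from plan import *
show();o,R,g=state();print(R)
```

```text
t 6.6 g [ 468.4 -212.4   80.1] jaw 1.764 tilt [-0.  0.] F [-0.8 -0.8 -0.8] w 19.5
[[-1.  -0.2 -0. ]
 [-0.2  1.   0. ]
 [ 0.   0.  -1. ]]
```

Request:
move_arm --targets '[{"translation": [0,0,-15],"yaw": 0},{"translation": [0,0,-25],"yaw": 0},{"translation": [0,0,-25],"yaw": 0},{"translation": [0,0,0],"yaw": 0}]'

```text
t: 7.0
tcp_pos: [471.0, -212.6, 307.5]
tool_rot: [-0.304, 3.121, -0.005]
wrist_force: [0.5, 0.2, -1.6]
gripper_width: 20.0
```

Run:
```python
from plan import *
show();rel([(453,-49,145),(453,-49,50),(453,-49,36)])
for n in ("top","side"): cv2.imwrite(f"pics/{n}2.png",snapshot(n))
```

```text
t 7.0 g [ 472.  -213.   148.5] jaw 1.765 tilt [ 0. -0.] F [ 0.5  0.2 -1.6] w 20.0
(453, -49, 145) shift [-13.  164.6   2.9] len 165.1
(453, -49, 50) shift [ 0.5  0.4 95. ] len 95.0
(453, -49, 36) shift [ 0.1  0.1 14. ] len 14.0
```

Request:
move_arm --targets '[{"translation": [-3,35,0],"yaw": 0},{"translation": [-3,35,0],"yaw": 0},{"translation": [-3,35,0],"yaw": 0},{"translation": [-3,35,0],"yaw": 0},{"translation": [-1,25,20],"yaw": 0},{"translation": [0,0,35],"yaw": 0},{"translation": [0,0,30],"yaw": 0},{"translation": [0,0,10],"yaw": 0}]'

```text
t: 7.9
tcp_pos: [448.0, -47.1, 205.8]
tool_rot: [0.306, -3.12, -0.002]
wrist_force: [-0.9, -0.7, -2.0]
gripper_width: 19.8
```

Request:
move_arm --targets '[{"translation": [0,0,4],"yaw": 0},{"translation": [0,0,4],"yaw": 0},{"translation": [0,0,0],"yaw": 0}]'

```text
t: 8.2
tcp_pos: [450.5, -47.9, 201.6]
tool_rot: [-0.304, 3.126, -0.0]
wrist_force: [-0.2, -1.2, -0.7]
gripper_width: 19.6
```

Run:
```python
from plan import *
show()
```

```text
t 8.2 g [450.7 -47.9  42.6] jaw 1.765 tilt [ 0. -0.] F [-0.2 -1.2 -0.7] w 19.6
```

Request:
move_arm --targets '[{"translation": [0,0,3],"yaw": 0},{"translation": [0,0,3],"yaw": 0},{"translation": [0,0,3],"yaw": 0},{"translation": [0,0,2],"yaw": 0},{"translation": [0,0,0],"yaw": 0}]'

```text
t: 8.7
tcp_pos: [450.1, -47.8, 190.2]
tool_rot: [-0.304, 3.127, -0.0]
wrist_force: [0.3, -0.7, 2.9]
gripper_width: 19.5
```

Request:
move_arm --targets '[{"translation": [0,0,2],"yaw": 0},{"translation": [0,0,2],"yaw": 0},{"translation": [0,0,0],"yaw": 0}]'

```text
t: 9.0
tcp_pos: [450.0, -47.8, 186.0]
tool_rot: [0.304, -3.127, 0.0]
wrist_force: [-1.6, -0.4, 1.2]
gripper_width: 19.7
```

Run:
```python
from plan import *
show()
```

```text
t 9.0 g [450.  -47.8  27. ] jaw 1.765 tilt [-0. -0.] F [-1.6 -0.4  1.2] w 19.7
```

Request:
move_arm --targets '[{"translation": [0,0,1.5],"yaw": 0},{"translation": [0,0,0],"yaw": 0}]'

```text
t: 9.2
tcp_pos: [450.2, -47.7, 185.2]
tool_rot: [0.305, -3.127, 0.0]
wrist_force: [-2.4, -1.0, 8.7]
gripper_width: 20.0
```

Request:
move_arm --targets '[{"translation": [0,0,0],"yaw": 0},{"translation": [0,0,0],"yaw": 0},{"translation": [0,0,0],"yaw": 0},{"translation": [0,0,0],"yaw": 0},{"translation": [0,0,-30],"yaw": 0},{"translation": [0,0,-50],"yaw": 0},{"translation": [0,0,-50],"yaw": 0},{"translation": [0,0,0],"yaw": 0}]' --hand -0.7

```text
t: 10.0
tcp_pos: [453.0, -47.7, 320.7]
tool_rot: [-0.304, 3.115, -0.004]
wrist_force: [1.3, -0.4, -0.0]
gripper_width: 76.5
```

Run:
```python
from plan import *
show()
c=np.array([np.cos(.196),np.sin(.196)])
print("joints",get_obs()["joints"])
rel([(585.8,-187.7,180),(585.8,-187.7,90)],jaw=0.196)
a=[snapshot(n) for n in("top","side")]
for n,i in zip(("top","side"),a): cv2.imwrite(f"pics/{n}3.png",i)
p,q=proj("top",(540,-110,20)).astype(int),proj("side",(540,-110,20)).astype(int);print(p,q)
cv2.imwrite("pics/v2.png",np.hstack([crop(a[0],p[0]-65,p[1]-50,100,110,4),crop(a[1],q[0]-50,q[1]-55,100,110,4)]))
```

```text
t 10.0 g [454.8 -48.  161.7] jaw 1.765 tilt [ 0. -0.] F [ 1.3 -0.4 -0. ] w 76.5
joints [ 0.3  0.2 -0.2  2.1  0.1  0.8  1.7]
yaw 1.569 joint7 1.73
(585.8, -187.7, 180) shift [-162.6  101.4  -16.5] len 192.4
(585.8, -187.7, 90) shift [ 0.3 -1.  90. ] len 90.0
[388 283] [341 228]
```

View pics/v2.png

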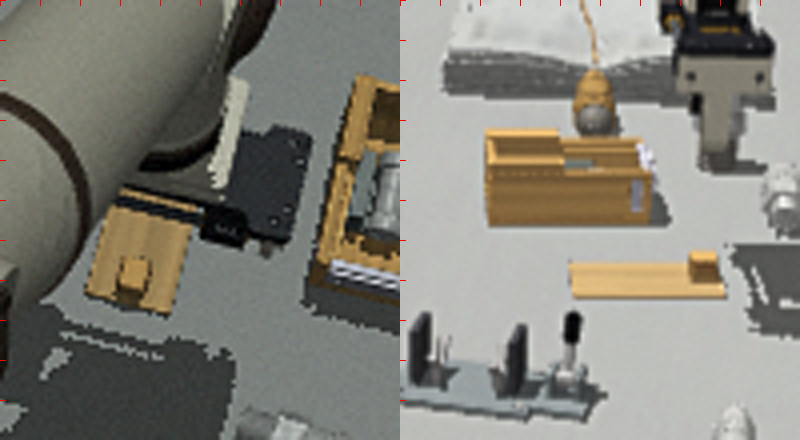

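Lid lies flat on the bench at top crop (135,250), handle up; the stub is visible in the insert slot at top crop (375,200). Now I'll turn the gripper −1.57 while rising, then measure the stub.

Request:
move_arm --targets '[{"translation": [0,0,-10],"yaw": -0.145},{"translation": [0,0,-5],"yaw": -0.145},{"translation": [0,0,0],"yaw": -0.145},{"translation": [0,0,0],"yaw": -0.145},{"translation": [0,0,0],"yaw": -0.145},{"translation": [0,0,0],"yaw": -0.145},{"translation": [0,0,0],"yaw": -0.145},{"translation": [0,0,0],"yaw": -0.145}]'

```text
t: 10.9
tcp_pos: [447.9, -45.7, 322.3]
tool_rot: [1.821, -2.537, -0.015]
wrist_force: [-1.0, -0.2, -0.8]
gripper_width: 77.8
```

Run:
```python
from plan import *
show();print(get_obs()["joints"])
rel([(585.8,-187.7,180),(585.8,-187.7,90)],jaw=0.196)
i=snapshot("top");cv2.imwrite("pics/top4.png",i)
cv2.imwrite("pics/v3.png",crop(i,393,245,60,70,8))
```

```text
t 10.9 g [444.5 -46.2 163.3] jaw 2.816 tilt [-0. -0.] F [-1.  -0.2 -0.8] w 77.8
[ 0.7  0.3 -0.8  2.1  0.3  0.9  2.6]
yaw -0.522 joint7 2.56
(585.8, -187.7, 180) shift [ 166.3 -110.6  -19.2] len 200.6
(585.8, -187.7, 90) shift [ 0.1 -1.9 90. ] len 90.0
```

View pics/v3.png

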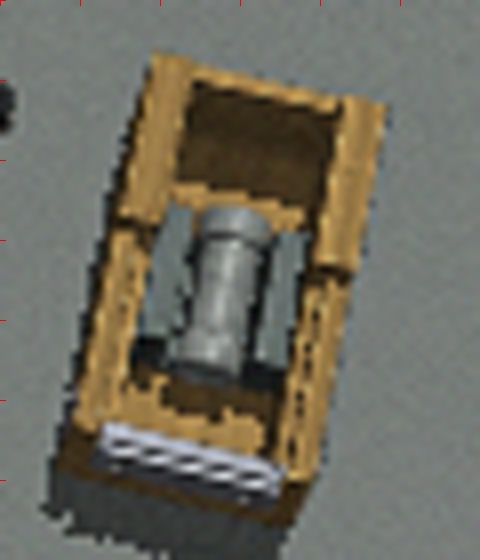

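The stub lies in the slot: far end's top rim near crop (238,208), near end's lower edge near (203,375). Yaw − runs joint 7 to its limit, so I'll turn the other way.

Request:
move_arm --targets '[{"translation": [0,0,0],"yaw": 0.145},{"translation": [0,0,0],"yaw": 0.145},{"translation": [0,0,0],"yaw": 0.145},{"translation": [0,0,0],"yaw": 0.145},{"translation": [0,0,0],"yaw": 0.145},{"translation": [0,0,0],"yaw": 0.145},{"translation": [0,0,0],"yaw": 0.145},{"translation": [0,0,0],"yaw": 0.145}]'

```text
t: 11.75
tcp_pos: [448.1, -47.1, 322.4]
tool_rot: [0.111, -3.119, 0.002]
wrist_force: [-1.1, -0.8, -0.2]
gripper_width: 78.1
```

Request:
move_arm --targets '[{"translation": [0,0,0],"yaw": 0.145},{"translation": [0,0,0],"yaw": 0.145},{"translation": [0,0,0],"yaw": 0.145},{"translation": [0,0,0],"yaw": 0.145},{"translation": [0,0,0],"yaw": 0.145},{"translation": [0,0,0],"yaw": 0.145},{"translation": [0,0,0],"yaw": 0.145},{"translation": [0,0,0],"yaw": 0.145}]'

```text
t: 12.55
tcp_pos: [448.2, -47.1, 322.5]
tool_rot: [-1.618, -2.674, 0.02]
wrist_force: [0.6, 0.4, -0.3]
gripper_width: 78.3
```

Run:
```python
from plan import *
show();print(get_obs()["joints"])
rel([(585.8,-187.7,180),(585.8,-187.7,90)],jaw=0.196)
C=np.array([585.8,-187.7]);u=np.array([np.cos(.196),np.sin(.196)]);n=np.array([-u[1],u[0]])
f=lambda x,y:(393+x/8-.5,245+y/8-.5)
for nm,p,z in (("far rim",f(238,208),38),("near low",f(203,378),13),("far roof edges x=6",f(122,218),61),("",f(350,275),61),("rear x=73",f(155,50),61),("",f(388,100),61),("lip back -66.5",f(105,422),52),("",f(282,468),52),("mid axis L/R",f(197,280),25),("",f(262,290),25),("insert L out",f(133,335),36),("insert far",f(187,205),36)):
    d=onz("top",p,z)[:2]-C;print(nm,"case x,y",d@u,d@n)
```

```text
t 12.55 g [444.9 -47.5 163.5] jaw 0.482 tilt [-0. -0.] F [ 0.6  0.4 -0.3] w 78.3
[ 0.4  0.3 -0.4  2.1  0.1  0.8  0.4]
yaw 0.286 joint7 0.41
(585.8, -187.7, 180) shift [-164.9  110.5  -19. ] len 199.4
(585.8, -187.7, 90) shift [-0.1  1.8 90. ] len 90.0
far rim case x,y 29.1220261525502 -0.011317015476622554
near low case x,y -28.83325862096708 -1.9190914976229156
far roof edges x=6 case x,y 4.609137720437567 41.01367970819311
 case x,y 4.064045816947781 -41.57451689465168
rear x=73 case x,y 72.42258155358141 42.3836080643794
 case x,y 74.60312721871786 -42.95671285087399
lip back -66.5 case x,y -69.14022782164251 31.140631640227166
 case x,y -69.79891974848255 -32.18049247301023
mid axis L/R case x,y 3.105203129640331 8.211217368854395
 case x,y 5.370883053530517 -15.357011662388098
insert L out case x,y -28.20082484924062 27.1385655046734
insert far case x,y 26.36882974206516 18.0076513521644
```

Request:
move_arm --targets '[{"translation": [0,0,0],"yaw": 0.143},{"translation": [0,0,0],"yaw": 0.143},{"translation": [-41,27.5,0],"yaw": 0},{"translation": [-41,27.5,0],"yaw": 0},{"translation": [-41,27.5,0],"yaw": 0},{"translation": [-41,27.5,20],"yaw": 0},{"translation": [0,0,35],"yaw": 0},{"translation": [0,0,0],"yaw": 0}]'

```text
t: 13.35
tcp_pos: [584.0, -184.0, 261.4]
tool_rot: [-1.973, -2.416, 0.03]
wrist_force: [-1.6, 1.7, -1.5]
gripper_width: 78.0
```

Request:
move_arm --targets '[{"translation": [0,0,0],"yaw": 0},{"translation": [0,0,0],"yaw": 0}]'

```text
t: 13.55
tcp_pos: [586.8, -182.2, 268.8]
tool_rot: [-1.975, -2.429, 0.021]
wrist_force: [0.3, -0.5, -0.1]
gripper_width: 77.8
```

Run:
```python
from plan import *
show()
rel([(585.8,-187.7,75),(585.8,-187.7,28)],jaw=0.196)
```

```text
t 13.55 g [ 584.1 -182.8  109.9] jaw 0.205 tilt [-0. -0.] F [ 0.3 -0.5 -0.1] w 77.8
yaw 0.009 joint7 0.32
(585.8, -187.7, 75) shift [-5.2  1.4 34.8] len 35.2
(585.8, -187.7, 28) shift [ 0.   0.8 47. ] len 47.0
```

Request:
move_arm --targets '[{"translation": [-3,1.4,17],"yaw": 0.009},{"translation": [-2,0,17],"yaw": 0},{"translation": [0,0,0],"yaw": 0},{"translation": [0,0,0],"yaw": 0}]'

```text
t: 13.95
tcp_pos: [587.9, -188.0, 233.3]
tool_rot: [-1.986, -2.417, 0.023]
wrist_force: [0.5, 0.4, -0.8]
gripper_width: 78.3
```

Run:
```python
from plan import *
show()
rel([(585.8,-187.7,28)],jaw=0.196)
a=[snapshot(n) for n in("top","side")]
for n,i in zip(("top","side"),a): cv2.imwrite(f"pics/{n}5.png",i)
cv2.imwrite("pics/v5.png",np.hstack([crop(a[0],388,230,66,90,6),crop(a[1],300,150,66,90,6)]))
```

```text
t 13.95 g [ 584.8 -188.4   74.3] jaw 0.195 tilt [-0. -0.] F [ 0.5  0.4 -0.8] w 78.3
yaw -0.001 joint7 0.3
(585.8, -187.7, 28) shift [ 0.5  2.  46.3] len 46.4
```

View pics/v5.png

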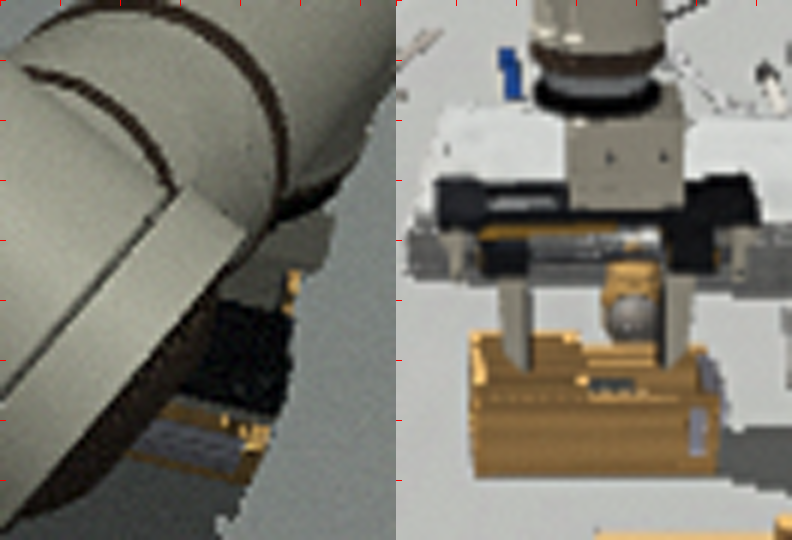

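The fingers stand symmetrically over the case: tips at side crop (516,365) and (680,360), case spanning 470–720. I'll descend.

Request:
move_arm --targets '[{"translation": [0,0.5,9],"yaw": 0},{"translation": [0,0.5,9],"yaw": 0},{"translation": [0,0.5,9],"yaw": 0},{"translation": [0,0,0],"yaw": 0}]'

```text
t: 14.45
tcp_pos: [588.5, -187.5, 205.1]
tool_rot: [-1.985, -2.416, 0.024]
wrist_force: [-0.4, 0.3, -0.4]
gripper_width: 78.1
```

Request:
move_arm --targets '[{"translation": [0,0.5,7],"yaw": 0},{"translation": [0,0,6],"yaw": 0},{"translation": [0,0,4],"yaw": 0},{"translation": [0,0,0],"yaw": 0}]'

```text
t: 14.85
tcp_pos: [589.2, -187.7, 189.3]
tool_rot: [-1.986, -2.417, 0.023]
wrist_force: [-0.5, -0.2, 0.2]
gripper_width: 78.3
```

Run:
```python
from plan import *
show()
rel([(585.8,-187.7,28)],jaw=0.196)
```

```text
t 14.85 g [ 586.2 -188.2   30.3] jaw 0.195 tilt [-0. -0.] F [-0.5 -0.2  0.2] w 78.3
yaw -0.001 joint7 0.29
(585.8, -187.7, 28) shift [ 0.5 -0.3  2.3] len 2.4
```

Request:
move_arm --targets '[{"translation": [0,0,3],"yaw": 0},{"translation": [0,0,0],"yaw": 0},{"translation": [0,0,0],"yaw": 0}]'

```text
t: 15.15
tcp_pos: [589.6, -187.8, 187.2]
tool_rot: [-1.987, -2.419, 0.022]
wrist_force: [0.4, -0.5, -0.5]
gripper_width: 78.0
```

Request:
move_arm --targets '[{"translation": [0,0,0],"yaw": 0},{"translation": [0,0,0],"yaw": 0},{"translation": [0,0,0],"yaw": 0},{"translation": [0,0,0],"yaw": 0},{"translation": [0,0,0],"yaw": 0},{"translation": [0,0,0],"yaw": 0}]' --hand 1

```text
t: 15.75
tcp_pos: [589.5, -187.9, 187.2]
tool_rot: [-1.987, -2.418, 0.022]
wrist_force: [-0.8, 0.1, 1.6]
gripper_width: 62.4
```

Run:
```python
from plan import *
show()
```

```text
t 15.75 g [ 586.7 -188.4   28.3] jaw 0.195 tilt [-0. -0.] F [-0.8  0.1  1.6] w 62.4
```

Request:
move_arm --targets '[{"translation": [0,0,-8],"yaw": 0},{"translation": [0,0,-15],"yaw": 0},{"translation": [0,0,-25],"yaw": 0},{"translation": [0,0,-35],"yaw": 0},{"translation": [0,0,-20],"yaw": 0},{"translation": [0,0,0],"yaw": 0}]'

```text
t: 16.35
tcp_pos: [593.3, -187.7, 295.1]
tool_rot: [-1.992, -2.424, 0.017]
wrist_force: [0.7, 0.4, -0.3]
gripper_width: 62.7
```

Run:
```python
from plan import *
show()
rel([(610,0,120),(610,0,40),(610,0,20)],jaw=0.195)
```

```text
t 16.35 g [ 591.7 -188.7  136.1] jaw 0.195 tilt [-0. -0.] F [ 0.7  0.4 -0.3] w 62.7
yaw 0.0 joint7 0.32
(610, 0, 120) shift [181.6  54.7  14.8] len 190.2
(610, 0, 40) shift [ 0.3  0.9 80. ] len 80.0
(610, 0, 20) shift [ 0.1  0.2 20. ] len 20.0
```

Request:
move_arm --targets '[{"translation": [25,8,0],"yaw": 0},{"translation": [40,12,0],"yaw": 0},{"translation": [40,12,0],"yaw": 0},{"translation": [40,12,5],"yaw": 0},{"translation": [36,11,20],"yaw": 0},{"translation": [0,0,35],"yaw": 0},{"translation": [0,0,30],"yaw": 0},{"translation": [0,0,0],"yaw": 0}]'

```text
t: 17.15
tcp_pos: [605.5, 0.8, 194.4]
tool_rot: [-1.981, -2.414, 0.032]
wrist_force: [-0.1, -0.4, -0.7]
gripper_width: 62.6
```

Request:
move_arm --targets '[{"translation": [0,0,6],"yaw": 0},{"translation": [0,0,5],"yaw": 0},{"translation": [0,0,0],"yaw": 0}]'

```text
t: 17.45
tcp_pos: [608.8, 0.1, 188.8]
tool_rot: [-1.988, -2.418, 0.021]
wrist_force: [0.5, 0.2, -0.4]
gripper_width: 62.4
```

Run:
```python
from plan import *
show()
```

```text
t 17.45 g [606.2  -0.4  29.9] jaw 0.195 tilt [-0. -0.] F [ 0.5  0.2 -0.4] w 62.4
```

Request:
move_arm --targets '[{"translation": [0,0,5],"yaw": 0},{"translation": [0,0,4],"yaw": 0},{"translation": [0,0,2],"yaw": 0},{"translation": [0,0,0],"yaw": 0}]'

```text
t: 17.85
tcp_pos: [608.6, 0.3, 178.8]
tool_rot: [-1.988, -2.419, 0.021]
wrist_force: [-4.7, -0.9, 11.2]
gripper_width: 62.5
```

Request:
move_arm --targets '[{"translation": [0,0,1],"yaw": 0},{"translation": [0,0,1],"yaw": 0},{"translation": [0,0,0],"yaw": 0}]'

```text
t: 18.15
tcp_pos: [608.7, 0.4, 178.5]
tool_rot: [-1.988, -2.42, 0.022]
wrist_force: [-9.4, -1.8, 24.0]
gripper_width: 62.3
```

Request:
move_arm --targets '[{"translation": [0,0,-1.5],"yaw": 0},{"translation": [0,0,0],"yaw": 0}]'

```text
t: 18.35
tcp_pos: [608.6, 0.3, 178.7]
tool_rot: [-1.988, -2.419, 0.021]
wrist_force: [-5.8, -0.5, 14.1]
gripper_width: 62.7
```

Request:
move_arm --targets '[{"translation": [0,0,0],"yaw": 0},{"translation": [0,0,0],"yaw": 0},{"translation": [0,0,0],"yaw": 0},{"translation": [0,0,0],"yaw": 0},{"translation": [0,0,0],"yaw": 0}]' --hand -0.7

```text
t: 18.85
tcp_pos: [603.8, -0.6, 179.0]
tool_rot: [-1.983, -2.412, 0.038]
wrist_force: [-25.6, -2.2, 37.8]
gripper_width: 77.8
```

Request:
move_arm --targets '[{"translation": [0,0,-20],"yaw": 0},{"translation": [0,0,-45],"yaw": 0},{"translation": [0,0,-50],"yaw": 0},{"translation": [0,0,-50],"yaw": -0.145},{"translation": [0,0,0],"yaw": -0.145},{"translation": [0,0,0],"yaw": -0.145},{"translation": [0,0,0],"yaw": -0.145},{"translation": [0,0,0],"yaw": -0.145}]'

```text
t: 19.65
tcp_pos: [611.1, 0.9, 342.0]
tool_rot: [-0.99, -2.965, 0.014]
wrist_force: [0.8, 0.0, 0.3]
gripper_width: 78.3
```

Request:
move_arm --targets '[{"translation": [0,0,0],"yaw": -0.145},{"translation": [0,0,0],"yaw": -0.145},{"translation": [0,0,0],"yaw": -0.145},{"translation": [0,0,0],"yaw": -0.145},{"translation": [0,0,0],"yaw": -0.145},{"translation": [0,0,0],"yaw": -0.12},{"translation": [0,0,0],"yaw": 0}]'

```text
t: 20.35
tcp_pos: [611.1, 0.7, 341.6]
tool_rot: [0.304, -3.109, 0.002]
wrist_force: [-0.6, -0.5, 0.5]
gripper_width: 78.2
```

Run:
```python
from plan import *
show()
a=[snapshot(n) for n in("top","side")]
for n,i in zip(("top","side"),a): cv2.imwrite(f"pics/{n}6.png",i)
p,q=proj("top",(606,0,13)).astype(int),proj("side",(606,0,13)).astype(int);print(p,q)
cv2.imwrite("pics/v6.png",np.hstack([crop(a[0],p[0]-33,p[1]-35,66,75,6),crop(a[1],q[0]-33,q[1]-35,66,75,6)]))
```

```text
t 20.35 g [608.3   0.2 182.6] jaw 1.766 tilt [-0. -0.] F [-0.6 -0.5  0.5] w 78.2
[363 251] [318 242]
```

View pics/v6.png

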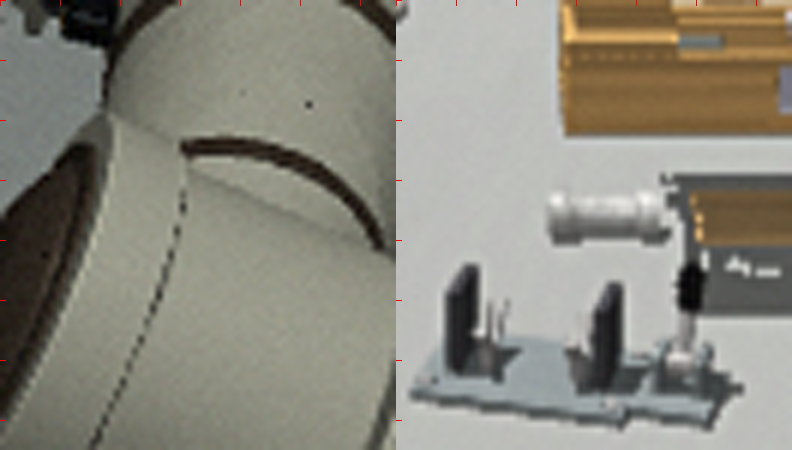

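The side view shows the stub lying free on the bench, ends at crop x 549 and 669, mid row about 215 (side px about (320.5,242.5)). The top view is blocked by the arm.

Run:
```python
from plan import *
s=cv2.imread("pics/side6.png");o=(285,207)
f=lambda x,y:(o[0]+(x-396)/6-.5,o[1]+y/6-.5)
for l,p,z in (("left",f(548,215),13),("right",f(669,212),13),("mid",f(608,214),13),("bottom mid",f(608,238),0),("top mid",f(608,192),26)): print(l,onz("side",p,z))
hsv=cv2.cvtColor(s,cv2.COLOR_BGR2GRAY);print(hsv[o[1]+28:o[1]+44,o[0]+22:o[0]+50])
rel([(606,0,60),(606,0,22)],jaw=1.766)
```

```text
left [634.6   7.9  13. ]
right [568.5  -9.   13. ]
mid [601.8   0.1  13. ]
bottom mid [600.9   4.1   0. ]
top mid [602.2  -1.1  26. ]
[[191 191 190 192 192 191 189 188 191 191 191 189 191 192 190 191 190 188
  188 190 189 191 178 195 183 182 185 184]
 [191 191 190 193 189 189 188 190 192 190 191 191 190 191 192 192 190 189
  188 189 192 186 107 169 100  86  88  89]
 [189 190 191 191 189 187 186 190 192 191 189 191 191 190 191 189 190 189
  191 186 191 188 114 115 109  82  78  80]
 [191 191 190 192 188 186 180 188 191 190 190 190 187 188 189 188 188 188
  197 196 195 193 191 180 180  96  84  85]
 [192 191 191 199 218 214 186 191 194 191 196 194 194 195 199 200 197 194
  220 232 222 203 191 102  88  81  84 104]
 [191 192 191 203 239 229 182 199 202 212 221 208 208 220 225 227 222 211
  211 245 229 218 192  88  75  80  87 131]
 [188 191 189 173 196 199 180 167 185 196 203 189 190 202 204 216 215 207
  183 211 202 198 189 119 112  82  83 100]
 [193 194 189 165 161 167 157 139 157 176 175 177 183 183 181 197 196 190
  165 191 179 174 192 194 193  97  79 100]
 [191 194 193 155 130 132 125 
[... 323 characters left out ...]
192 191 194 169  89  80  80  80  81 110 112 112 110 110 110 112 109 112
  111  83  81  79  74 113 194 196  93  89]
 [192 189 192 192 118 108 113 112 119 189 194 192 194 193 193 192 193 194
  191 121 109 109 118 187 197 195  92  78]
 [189 190 189 193 190 192 194 194 193 193 191 191 191 193 192 192 191 190
  195 191 195 191 188 197 195 196  94  78]
 [190 192 189 191 191 194 194 193 193 190 189 189 187 190 188 190 190 188
  190 190 192 193 191 193 197 199  97  77]
 [190 188 191 188 189 190 193 191 191 191 189 189 188 188 189 187 189 190
  190 191 189 188 190 193 197 193  89  54]]
yaw -0.004 joint7 1.42
(606, 0, 60) shift [  0.1   0.1 122.6] len 122.6
(606, 0, 22) shift [-0.7 -0.  38. ] len 38.0
```

Request:
move_arm --targets '[{"translation": [2,1,40],"yaw": 0},{"translation": [2,0,40],"yaw": 0},{"translation": [0,0,40],"yaw": 0},{"translation": [0,0,15],"yaw": 0},{"translation": [0,0,0],"yaw": 0},{"translation": [0,0,0],"yaw": 0}]'

```text
t: 21.05
tcp_pos: [605.5, 1.2, 208.0]
tool_rot: [0.303, -3.11, 0.002]
wrist_force: [0.2, 0.5, 0.1]
gripper_width: 77.7
```

Run:
```python
from plan import *
show();rel([(604,0,21)],jaw=1.766)
```

```text
t 21.05 g [602.9   0.7  49. ] jaw 1.765 tilt [-0. -0.] F [0.2 0.5 0.1] w 77.7
yaw -0.001 joint7 1.33
(604, 0, 21) shift [-1.4 -0.9 28. ] len 28.0
```

Request:
move_arm --targets '[{"translation": [-1,-1,10],"yaw": 0},{"translation": [0,0,10],"yaw": 0},{"translation": [0,0,7.5],"yaw": 0},{"translation": [0,0,0],"yaw": 0}]'

```text
t: 21.45
tcp_pos: [605.4, -0.3, 178.7]
tool_rot: [0.303, -3.109, 0.003]
wrist_force: [0.4, -0.2, 0.0]
gripper_width: 77.6
```

Request:
move_arm --targets '[{"translation": [0,0,0],"yaw": 0},{"translation": [0,0,0],"yaw": 0},{"translation": [0,0,0],"yaw": 0},{"translation": [0,0,0],"yaw": 0},{"translation": [0,0,0],"yaw": 0},{"translation": [0,0,0],"yaw": 0},{"translation": [0,0,0],"yaw": 0},{"translation": [0,0,0],"yaw": 0}]' --hand 1

```text
t: 22.25
tcp_pos: [605.3, -0.2, 179.2]
tool_rot: [0.303, -3.109, 0.003]
wrist_force: [0.3, -0.2, -0.4]
gripper_width: 24.6
```

Request:
move_arm --targets '[{"translation": [0,0,0],"yaw": 0},{"translation": [0,0,0],"yaw": 0}]'

```text
t: 22.45
tcp_pos: [605.3, -0.2, 179.2]
tool_rot: [0.303, -3.109, 0.003]
wrist_force: [-0.1, -1.0, 1.0]
gripper_width: 24.5
```

Run:
```python
from plan import *
show();rel([(604,0,120),(611.7,181.4,120),(611.7,181.4,75)],jaw=1.47)
```

```text
t 22.45 g [602.5  -0.7  20.2] jaw 1.765 tilt [-0. -0.] F [-0.1 -1.   1. ] w 24.5
yaw 0.295 joint7 1.31
(604, 0, 120) shift [  0.3   0.4 -99.8] len 99.8
(611.7, 181.4, 120) shift [ 10.6 181.3  -0.8] len 181.6
(611.7, 181.4, 75) shift [-0.8  0.2 45. ] len 45.0
```

Request:
move_arm --targets '[{"translation": [0,0,-15],"yaw": 0},{"translation": [0,0,-35],"yaw": 0},{"translation": [0,0,-45],"yaw": 0.1},{"translation": [0,0,-5],"yaw": 0.1},{"translation": [0,0,0],"yaw": 0.095},{"translation": [0,0,0],"yaw": 0}]'

```text
t: 23.05
tcp_pos: [607.3, 0.4, 280.9]
tool_rot: [-0.158, -3.122, 0.007]
wrist_force: [0.3, 0.7, -0.3]
gripper_width: 24.4
```

Request:
move_arm --targets '[{"translation": [2,30,0],"yaw": 0},{"translation": [2,40,0],"yaw": 0},{"translation": [2,40,0],"yaw": 0},{"translation": [2,40,0],"yaw": 0},{"translation": [2,31,0],"yaw": 0},{"translation": [0,0,0],"yaw": 0},{"translation": [0,0,0],"yaw": 0}]'

```text
t: 23.75
tcp_pos: [614.7, 182.5, 278.3]
tool_rot: [-0.149, -3.119, 0.007]
wrist_force: [0.4, -0.2, -0.8]
gripper_width: 24.8
```

Run:
```python
from plan import *
show();rel([(611.7,181.4,100),(611.7,181.4,75)],jaw=1.47)
```

```text
t 23.75 g [611.7 182.  119.3] jaw 1.475 tilt [-0. -0.] F [ 0.4 -0.2 -0.8] w 24.8
yaw 0.005 joint7 0.85
(611.7, 181.4, 100) shift [-0.4 -0.5 19.3] len 19.3
(611.7, 181.4, 75) shift [-0.5  0.1 25. ] len 25.0
```

Request:
move_arm --targets '[{"translation": [0,0,15],"yaw": 0.005},{"translation": [0,0,17],"yaw": 0},{"translation": [0,0,0],"yaw": 0},{"translation": [0,0,0],"yaw": 0}]'

```text
t: 24.15
tcp_pos: [614.3, 180.0, 244.9]
tool_rot: [-0.166, -3.117, 0.008]
wrist_force: [0.3, 0.6, -1.1]
gripper_width: 24.6
```

Run:
```python
from plan import *
show();rel([(611.7,181.4,75)],jaw=1.47)
a=[snapshot(n) for n in("top","side")]
for n,i in zip(("top","side"),a): cv2.imwrite(f"pics/{n}7.png",i)
cv2.imwrite("pics/v7.png",np.hstack([crop(a[0],275,190,66,75,6),crop(a[1],280,215,66,75,6)]))
```

```text
t 24.15 g [611.  179.3  85.9] jaw 1.464 tilt [-0. -0.] F [ 0.3  0.6 -1.1] w 24.6
yaw -0.006 joint7 0.82
(611.7, 181.4, 75) shift [-0.7  2.2 10.9] len 11.1
```

View pics/v7.png

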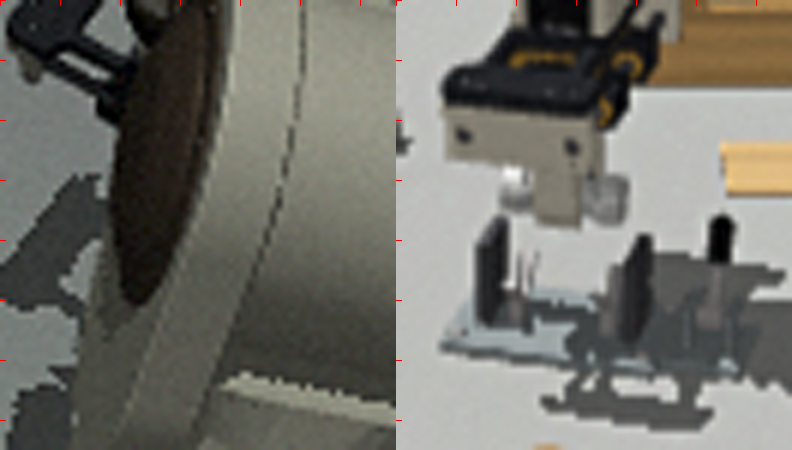

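The side view shows the gripped stub (ends about crop x 500 and 628) above the rest, between the cheeks (475–508 and 625–652). The top view is blocked. Next I'll compare stub and cheek centres numerically along the rest.

Run:
```python
from plan import *
s=cv2.imread("pics/side7.png");s0=cv2.imread("pics/side0.png");g=cv2.cvtColor(s,cv2.COLOR_BGR2GRAY);g0=cv2.cvtColor(s0,cv2.COLOR_BGR2GRAY)
print("stub rows");print(g[242:253,294:324])
print("cheeks orig, tops rows");print(g0[250:272,288:324][::2])
for z in (38,56,79): print(z,proj("side",(611.7,181.4,z)))
u=np.array([.995,-.0998,0])
for a in(-38.5,38.5): print(a,[proj("side",np.array([611.7,181.4,0])+u*a+[0,0,z]) for z in(35,56)])
```

```text
stub rows
[[177 161 147 143 168 147 147 124 125 123 122 123 123 128 125 102 127 126
  106 108 126 194 195 193 194 191 188 190 189 189]
 [192 192 191 184 238 232 219 141 141 125 116 118 122 126 128 118 123 122
   86 106 127 185 185 186 187 191 190 190 190 189]
 [189 194 191 198 226 233 217 126 165 127 121 125 123 122 123 109 101 102
   64  95 118 123 118 134 159 192 190 189 190 190]
 [189 190 191 187 186 196 192 127 153 126 122 123 125 124 125 112 100 111
  101 101 115 113 109  97 113 193 192 191 191 190]
 [189 190 190 165 150 173 168 156 144 125 121 123 122 124 124 114  99 119
  106 105 126 123 115  97 105 191 192 188 189 189]
 [191 191 191 148 127 138 135 122 109 121 123 126 124 125 125 113 102 123
  119 104 126 130 123  96 123 193 194 191 189 189]
 [191 193 192 131 101 108  99  97  94 122 126 125 123 125 125 124 103 122
  127 121 137 139 137  97 140 191 191 191 187 190]
 [190 194 196 148 116 109 100 100 109 121 122 124 123 124 124 119 100 110
  117 137 130 120 120  89 133 192 192 189 190 189]
 [193 197 187 152 159 154 138 149 139 120 115 117 121 120 122 116  97 116
  113 125 121 11
[... 1404 characters left out ...]
4  99 126 148 146 144
  155 155 155 158 156 158 161 173 175 149 195 112  47  40  29  27  76 190]
 [186 188 173 160 158  79  42  35  35  60  71  95  93  67  62  62  92 155
  160 159 155 158 158 157 156 117  74  73  89  99  51  39  30  33  94 160]
 [185 170 158 155 157 102  64  37  59  66  66  81  83  61  72 156 162 159
  156 157 157 155 155 156 158 149  95  90  77  62  45  45  31  37  68  75]
 [149 152 144 101 154 159 160 159 158 160 162 164 161  97  91 154 155 155
  156 155 156 154 156 155 156 156 122  83  68  52  42  37  36  66  70  66]]
38 [307.9 259.1]
56 [308.  253.8]
79 [308.1 247. ]
-38.5 [array([320. , 261.6]), array([320.2, 255.4])]
38.5 [array([295.9, 258.4]), array([295.9, 252.2])]
```

Along the rest's axis the stub centre is at side px 307.6 and the rest centre, from the cheeks, at 307.7, so they agree within 0.5 mm. I only shift about 2 mm sideways and go down.

Request:
move_arm --targets '[{"translation": [0,2,4],"yaw": -0.005},{"translation": [0,0,4],"yaw": 0},{"translation": [0,0,0],"yaw": 0},{"translation": [0,0,0],"yaw": 0}]'

```text
t: 24.65
tcp_pos: [614.7, 183.1, 238.3]
tool_rot: [-0.157, -3.12, 0.007]
wrist_force: [0.2, -0.3, 0.6]
gripper_width: 24.3
```

Run:
```python
from plan import *
show();rel([(611.0,181.4,55)],jaw=1.47)
```

```text
t 24.65 g [611.8 182.6  79.3] jaw 1.47 tilt [-0. -0.] F [ 0.2 -0.3  0.6] w 24.3
yaw 0.0 joint7 0.82
(611.0, 181.4, 55) shift [ 0.3 -1.1 24.3] len 24.3
```

Request:
move_arm --targets '[{"translation": [0,-1,6],"yaw": 0},{"translation": [0,0,6],"yaw": 0},{"translation": [0,0,6],"yaw": 0},{"translation": [0,0,0],"yaw": 0}]'

```text
t: 25.05
tcp_pos: [613.7, 181.8, 219.0]
tool_rot: [-0.157, -3.118, 0.008]
wrist_force: [-1.2, -0.2, -1.1]
gripper_width: 24.6
```

Run:
```python
from plan import *
show();o,R,g=state();print("along",g[0]*.995-g[1]*.0998,"lat",g[0]*.0998+g[1]*.995)
```

```text
t 25.05 g [610.6 181.1  60. ] jaw 1.47 tilt [-0. -0.] F [-1.2 -0.2 -1.1] w 24.6
along 589.4274011961277 lat 241.15764596301625
```

Request:
move_arm --targets '[{"translation": [-0.7,0,5],"yaw": 0},{"translation": [0,0,4],"yaw": 0},{"translation": [0,0,2],"yaw": 0},{"translation": [0,0,0],"yaw": 0}]'

```text
t: 25.45
tcp_pos: [614.7, 181.9, 208.9]
tool_rot: [-0.157, -3.119, 0.007]
wrist_force: [0.5, 0.7, -0.7]
gripper_width: 24.5
```

Request:
move_arm --targets '[{"translation": [0,0,1.5],"yaw": 0},{"translation": [0,0,0],"yaw": 0}]'

```text
t: 25.65
tcp_pos: [614.8, 181.9, 207.9]
tool_rot: [-0.157, -3.12, 0.007]
wrist_force: [-0.6, 0.1, -0.9]
gripper_width: 24.3
```

Run:
```python
from plan import *
show();o,R,g=state();print("along",g[0]*.995-g[1]*.0998,"lat",g[0]*.0998+g[1]*.995)
```

```text
t 25.65 g [612.  181.4  48.9] jaw 1.47 tilt [-0. -0.] F [-0.6  0.1 -0.9] w 24.3
along 590.8403943098466 lat 241.56726556412298
```

Request:
move_arm --targets '[{"translation": [0.3,0,1.5],"yaw": 0},{"translation": [0,0,1],"yaw": 0},{"translation": [0,0,0],"yaw": 0}]'

```text
t: 25.95
tcp_pos: [614.5, 182.2, 205.5]
tool_rot: [-0.157, -3.12, 0.006]
wrist_force: [0.2, 1.0, -0.0]
gripper_width: 24.4
```

Request:
move_arm --targets '[{"translation": [0,0,1],"yaw": 0},{"translation": [0,0,0],"yaw": 0}]'

```text
t: 26.15
tcp_pos: [614.6, 182.4, 204.8]
tool_rot: [-0.156, -3.121, 0.005]
wrist_force: [0.5, 1.3, 1.4]
gripper_width: 24.1
```

Request:
move_arm --targets '[{"translation": [0,0,1],"yaw": 0},{"translation": [0,0,0],"yaw": 0}]'

```text
t: 26.35
tcp_pos: [614.7, 182.8, 204.1]
tool_rot: [-0.156, -3.121, 0.005]
wrist_force: [-0.3, 2.8, 4.6]
gripper_width: 24.6
```

Request:
move_arm --targets '[{"translation": [0,0,0],"yaw": 0},{"translation": [0,0,0],"yaw": 0},{"translation": [0,0,0],"yaw": 0},{"translation": [0,0,0],"yaw": 0}]' --hand 0.1

```text
t: 26.75
tcp_pos: [614.3, 181.4, 202.9]
tool_rot: [-0.158, -3.119, 0.008]
wrist_force: [-0.3, 0.1, 1.1]
gripper_width: 41.1
```

Run:
```python
from plan import *
show()
```

```text
t 26.75 g [611.3 180.7  43.9] jaw 1.47 tilt [-0. -0.] F [-0.3  0.1  1.1] w 41.1
```

Request:
move_arm --targets '[{"translation": [0,0,-20],"yaw": 0},{"translation": [0,0,-35],"yaw": 0},{"translation": [0,0,-40],"yaw": 0},{"translation": [0,0,0],"yaw": 0},{"translation": [0,0,0],"yaw": 0}]'

```text
t: 27.25
tcp_pos: [616.5, 182.2, 299.5]
tool_rot: [-0.158, -3.122, 0.006]
wrist_force: [-0.7, -0.2, -0.9]
gripper_width: 41.0
```

Run:
```python
from plan import *
show();rel([(529,127.5,138),(529,127.5,68)],jaw=1.47)
s=snapshot("side");cv2.imwrite("pics/side8.png",s)
cv2.imwrite("pics/v8.png",crop(s,280,235,66,50,8))
g=cv2.cvtColor(s,cv2.COLOR_BGR2GRAY);print(g[250:266:2,288:324])
```

```text
t 27.25 g [614.  181.7 140.5] jaw 1.47 tilt [-0. -0.] F [-0.7 -0.2 -0.9] w 41.0
yaw -0.0 joint7 0.85
(529, 127.5, 138) shift [ 79.1 -62.4   4. ] len 100.8
(529, 127.5, 68) shift [-1.1  0.3 70. ] len 70.0
[[188 191 190 191 192 191 193 195 186 182 185 197 193 189 191 191 191 190
  191 192 191 191 190 188 191 192 190 193 190 189 189 190 189 190 189 191]
 [191 190 189 191 191 193 190 137  80  53  76 194 194 190 190 189 191 190
  190 192 191 192 189 190 189 189 190 189 190 189 191 191 191 194 193 189]
 [190 190 190 190 195 187 117  79  40  37 143 198 190 182 180 190 189 191
  191 192 190 187 190 189 190 191 191 192 189 191 196 186  86  48 110 192]
 [190 189 191 193 196  96  41  28  51 200 249 234 207 153 207 222 215 205
  195 192 190 167 194 194 193 189 177 180 195 187 191  87  29  27  79 198]
 [189 189 191 194 196  96  42  30  49 179 185 194 147 187 186 202 218 202
  212 234 241 243 247 245 230 123 117 225 235 103  47  31  28  28  66 125]
 [189 189 191 194 197  94  42  35  46 109 126 131 103 118 128 143 149 159
  169 173 170 186 193 192 176 122 125 141 180 104  44  40  30  27  81 208]
 [190 189 191 194 196  95  43  36  36  98 179 208  98  89 100 120 118 113
  111 110 115 121 113 110 112 125 125 121 114  82  43  40  32  30  80 190]
 [189 190 191 190 171  83  44  37  29  29  54  78  74  83 131 153 154 149
  165 162 162 162 164 161 133  96  96  97  97  82  45  41  33  32  43  84]]
```

View pics/v8.png

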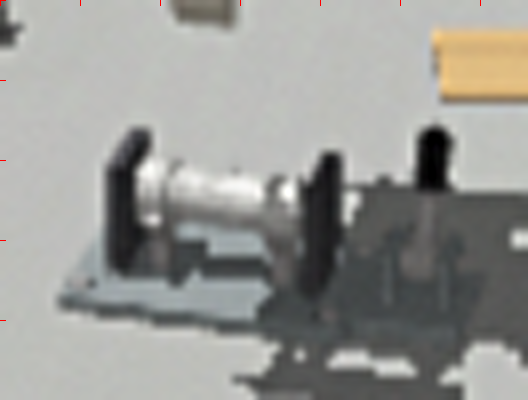

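The stub sits level between the cheeks (side crop 138–300, row about 195, which is about px row 260; 259 predicted for 38 mm height). The lever, at (433,160), is still off. Now I close the fingers and go to the lever's −y side.

Request:
move_arm --targets '[{"translation": [0,-30,0],"yaw": 0},{"translation": [30,-32,0],"yaw": 0},{"translation": [49,0,0],"yaw": 0},{"translation": [0,0,5],"yaw": 0},{"translation": [0,0,30],"yaw": 0},{"translation": [0,0,15],"yaw": 0},{"translation": [0,0,0],"yaw": 0},{"translation": [0,0,0],"yaw": 0}]' --hand 1

```text
t: 28.1
tcp_pos: [530.4, 128.6, 249.4]
tool_rot: [-0.156, -3.118, 0.007]
wrist_force: [0.2, -0.1, 0.4]
gripper_width: 0.4
```

Run:
```python
from plan import *
show();rel([(529,127.5,70),(531.5,152.4,70),(534,177.3,70)],jaw=1.47)
```

```text
t 28.1 g [527.2 128.1  90.4] jaw 1.471 tilt [-0. -0.] F [ 0.2 -0.1  0.4] w 0.4
yaw 0.001 joint7 0.85
(529, 127.5, 70) shift [-2.3 -0.3 20.4] len 20.5
(531.5, 152.4, 70) shift [ 0.  25.  -0.1] len 25.0
(534, 177.3, 70) shift [ 0.  25.  -0.1] len 25.0
```

Request:
move_arm --targets '[{"translation": [-2,0,10],"yaw": 0},{"translation": [0,0,10],"yaw": 0},{"translation": [0,0,0],"yaw": 0}]'

```text
t: 28.4
tcp_pos: [531.6, 127.8, 228.8]
tool_rot: [-0.157, -3.118, 0.008]
wrist_force: [0.5, 0.1, -0.6]
gripper_width: 0.4
```

Request:
move_arm --targets '[{"translation": [0,6,0],"yaw": 0},{"translation": [0,6,0],"yaw": 0},{"translation": [0,6,0],"yaw": 0},{"translation": [0,6,0],"yaw": 0},{"translation": [0,6,0],"yaw": 0},{"translation": [0,0,0],"yaw": 0}]'

```text
t: 29.0
tcp_pos: [535.3, 158.8, 230.3]
tool_rot: [-0.156, -3.121, 0.006]
wrist_force: [-0.8, -0.6, 0.3]
gripper_width: 0.4
```

Run:
```python
from plan import *
show()
```

```text
t 29.0 g [532.6 158.3  71.3] jaw 1.471 tilt [-0. -0.] F [-0.8 -0.6  0.3] w 0.4
```

Request:
move_arm --targets '[{"translation": [0,4,0],"yaw": 0},{"translation": [0,4,0],"yaw": 0},{"translation": [0,4,0],"yaw": 0},{"translation": [0,0,0],"yaw": 0}]'

```text
t: 29.4
tcp_pos: [536.3, 170.8, 229.9]
tool_rot: [-0.156, -3.12, 0.005]
wrist_force: [0.3, -1.3, -0.1]
gripper_width: 0.1
```

Request:
move_arm --targets '[{"translation": [0,3,0],"yaw": 0},{"translation": [0,2,0],"yaw": 0},{"translation": [0,0,0],"yaw": 0}]'

```text
t: 29.7
tcp_pos: [536.7, 175.3, 229.8]
tool_rot: [-0.156, -3.12, 0.006]
wrist_force: [-0.8, -0.7, 0.7]
gripper_width: 0.5
```

Request:
move_arm --targets '[{"translation": [0,2,0],"yaw": 0},{"translation": [0,2,0],"yaw": 0},{"translation": [0,0,0],"yaw": 0}]'

```text
t: 30.0
tcp_pos: [537.1, 179.1, 229.6]
tool_rot: [-0.156, -3.12, 0.006]
wrist_force: [0.5, -1.6, -0.1]
gripper_width: 0.3
```

Request:
move_arm --targets '[{"translation": [0,2,0],"yaw": 0},{"translation": [0,2,0],"yaw": 0},{"translation": [0,0,0],"yaw": 0}]'

```text
t: 30.3
tcp_pos: [537.5, 183.1, 229.7]
tool_rot: [-0.156, -3.12, 0.006]
wrist_force: [-0.5, -1.8, -1.0]
gripper_width: 0.9
```

Request:
move_arm --targets '[{"translation": [0,2,0],"yaw": 0},{"translation": [0,1,0],"yaw": 0},{"translation": [0,0,0],"yaw": 0}]'

```text
t: 30.6
tcp_pos: [537.9, 186.1, 229.8]
tool_rot: [-0.156, -3.12, 0.006]
wrist_force: [-0.7, -1.7, 1.2]
gripper_width: 0.4
```

Run:
```python
from plan import *
show();s=snapshot("side");cv2.imwrite("pics/side9.png",s)
cv2.imwrite("pics/v9.png",crop(s,280,205,66,75,8))
```

```text
t 30.6 g [535.  185.6  70.8] jaw 1.471 tilt [-0. -0.] F [-0.7 -1.7  1.2] w 0.4
```

View pics/v9.png

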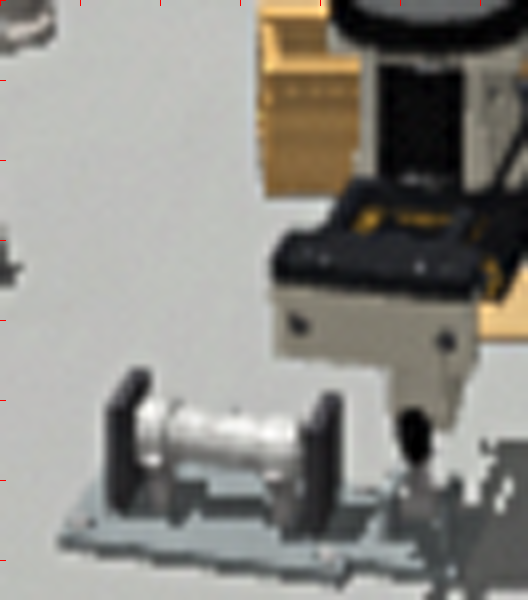

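The finger is on the black grip (about (415,435)) and the lever is moving over with about 1.7 N; the stub is undisturbed. I'll push on to the stop.

Request:
move_arm --targets '[{"translation": [0,2,0],"yaw": 0},{"translation": [0,2,0],"yaw": 0},{"translation": [0,0,0],"yaw": 0}]'

```text
t: 30.95
tcp_pos: [538.3, 188.4, 229.5]
tool_rot: [-0.158, -3.119, 0.011]
wrist_force: [-0.3, -5.9, 0.4]
gripper_width: 0.6
```

Request:
move_arm --targets '[{"translation": [0,2,0],"yaw": 0},{"translation": [0,1,0],"yaw": 0},{"translation": [0,0,0],"yaw": 0}]'

```text
t: 31.25
tcp_pos: [538.6, 189.4, 229.3]
tool_rot: [-0.161, -3.118, 0.017]
wrist_force: [-2.2, -11.1, 4.8]
gripper_width: -0.1
```

Request:
move_arm --targets '[{"translation": [0,2,0],"yaw": 0},{"translation": [0,1,0],"yaw": 0},{"translation": [0,0,0],"yaw": 0}]'

```text
t: 31.55
tcp_pos: [538.9, 190.5, 229.1]
tool_rot: [-0.163, -3.116, 0.022]
wrist_force: [-2.8, -15.1, 6.8]
gripper_width: 0.6
```

Force rose to 15 N without further travel, so it's on the stop. Back off and rise.

Request:
move_arm --targets '[{"translation": [0,-15,0],"yaw": 0},{"translation": [0,-30,0],"yaw": 0},{"translation": [0,0,-45],"yaw": 0},{"translation": [0,0,-50],"yaw": 0},{"translation": [0,-50,-40],"yaw": 0},{"translation": [0,-50,0],"yaw": 0},{"translation": [0,-50,0],"yaw": 0},{"translation": [0,-50,0],"yaw": 0}]'

```text
t: 32.35
tcp_pos: [517.7, -37.6, 358.2]
tool_rot: [-0.154, -3.123, 0.006]
wrist_force: [1.7, -1.3, 0.3]
gripper_width: 0.5
```

Request:
move_arm --targets '[{"translation": [0,-50,0],"yaw": 0},{"translation": [0,-50,0],"yaw": 0},{"translation": [0,-50,0],"yaw": 0},{"translation": [0,0,0],"yaw": 0},{"translation": [0,0,0],"yaw": 0}]'

```text
t: 32.85
tcp_pos: [502.7, -187.1, 358.0]
tool_rot: [-0.162, -3.121, 0.006]
wrist_force: [-0.4, 0.2, -0.1]
gripper_width: 0.7
```

Run:
```python
from plan import *
show();a=[snapshot(n) for n in("top","side")]
for n,i in zip(("top","side"),a): cv2.imwrite(f"pics/{n}10.png",i)
cv2.imwrite("pics/v10.png",np.hstack([crop(a[0],275,190,66,75,6),crop(a[1],280,230,66,75,6)]))
b=np.array([611.7,181.4,22])+np.array([.995,-.0998,0])*-78
for th in(-.45,.33,.45):
    p=b+52.5*np.array([.0998*np.sin(th),.995*np.sin(th),np.cos(th)]);print(th,proj("top",p),proj("side",p))
```

```text
t 32.85 g [ 500.1 -187.5  199. ] jaw 1.467 tilt [-0. -0.] F [-0.4  0.2 -0.1] w 0.7
-0.45 [302.6 241.3] [334.6 250. ]
0.33 [291.2 234.5] [331.6 254.8]
0.45 [289.6 233.9] [331.2 256.4]
```

View pics/v10.png

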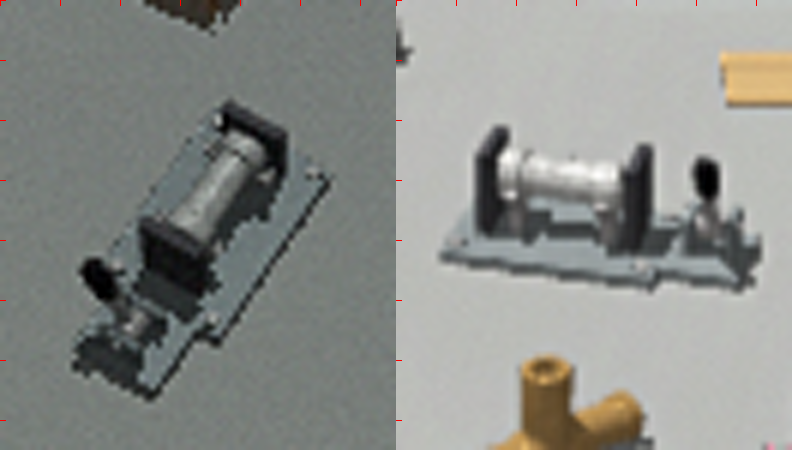

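In the top view the lever tip is at about (290,234). Prediction for fully on is (289.6,233.9), against (302.6,241.3) for off. The stub lies between the cheeks along the rest, the gripper is clear with no force, and the lid was last seen flat. Handing in.

Run:
```python
from rig import *
print(close_job())
```

```text
the job is handed in; nothing more can be done
None
```

The job is handed in at about 33 s on the robot clock. The stub is in the V-rest, the magnet lever is over on its stop, and the lid is on the open bench. No verdict was reported.

**What I did**
1. I lifted the lid's handle end 8 mm over the lip, drew the lid out about 73 mm and laid it flat on the bench, handle up.
2. I took the stub by its ends, set it down on the open bench and let go.
3. I took it again round the middle and laid it in the rest. I checked that it was seated and the lever still off before throwing the lever with closed fingers.

**Last checks**
- **Lever:** the push met a stop at about 15 N. The lever tip in the top view was at (290, 234), against a predicted (289.6, 233.9) for fully on.
- **Stub:** it lies between the cheeks and level. Before lowering, it was aligned with the rest's middle within about 0.5 mm along the axis.
- **Lid:** it was flat on the bench when I checked it after letting go. Only part of it was in the last pictures.
- **Gripper:** clear of everything, with no contact force.

**Disagreed or not checked**
- When setting the stub down on the bench, contact came about 3 mm higher than I expected, probably the fingertips touching the bench. Opening the gripper there pushed the wrist force to about 43 N and dragged the stub 2–3 mm. That is far below the 120 N wrist limit, and I found the stub again in the side view.
- The top camera was blocked by the arm when the stub was set down and when it was placed in the rest, so those placings were measured from the side camera alone.
- I did not measure the bystanders again at the end. The arm met no unexpected force near them.

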